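# Gauge two sample tiles from the tip-out bin

### The arm

A 6-joint arm with a two-finger parallel gripper is mounted at the origin on the work surface. World frame = base frame: x ahead of the robot, y to its left, z up, the work surface at z = 0. Lengths are in mm, angles in rad, forces in N, time in s.
With the tool pointing down it reaches from about 275 to 975 mm from the base axis. Payload 8.4 kg.
Tool frame: the origin (TCP) lies midway between the tips of the shut fingers; the grasp point (between the pads) lies 19 mm behind it (env.pinch_z is the distance from the TCP to the grasp point, in mm); z points along the fingers, y is the line along which they close (so a half turn about z gives the same grasp; the last joint's range is limited). The gripper opens to 92 mm and grips with 3 to 60 N. Pads are 20 mm wide; open, the fingers measure 128 mm over their backs; the gripper's body (75 mm by 189 mm) begins 69 mm behind the grasp point.
Start: joints at [-1.128, 0.353, 1.633, -0, 1.155, -0.002], TCP at [268.922, -564.188, 214.583] pointing down, gripper open.
Joint ranges: [-2.63, 2.63], [-0.92, 2.1], [0.06, 2.66], [-1.3, 4.44], [0, 2.69], [-3.02, 3.02]. Speed limits (rad/s): [2.22, 2.22, 2.79, 3.14, 3.14, 3.14].

### API

Orientations are given as a rotation vector (axis times angle).
In Python, from station import env, optics gives the robot as it stands. The module is installed in compiled form; this text tells all that it offers.
- The arm moves only by the tool servo_tool, never from a script. Its argument "plan" is a list of rows, each a list of 2 entries, a list of its own where there are three numbers: the shift along the tool's x, y, z in mm, then the turn about the tool's z in rad. In form: [[[tx, ty, tz], yaw], ...]. A call has 1 to 5 rows; each row is the pose to reach, as a shift and turn from the pose commanded when the call began, along the tool's axes at that moment; what a row does not reach only later rows make up. A row lasts 1/12 s, in which the tool goes at most 41.7 mm and 7.16 degrees, less where a joint would pass 70% of its speed; a pose out of reach is approached as far as the arm can. A call with a gripper value outside its range is refused whole. "claw" is the finger opening in mm, from 0 to 91.9, set as the call begins (left out, the last holds). The fingers move at their own pace and stop on an object; "squeeze" is the grip in N (left out, the last holds). Time passes only in rows, so rows that repeat a pose let the fingers close. It gives the time, the measured TCP pose, the force, the opening and the grip force at its end, in the units of the state.
- env.state(): the state, without advancing time (a new reading comes with each control period).
- optics.read_camera(name): name is "scene" or "side" or "wrist"; returns the picture (400x640x3 uint8, red, green, blue); there is no depth.
- optics.camera_model(name): a dict with "mtx" (3x3 intrinsics, pixels), "dist" ([k1, k2, p1, p2, k3] as OpenCV has them; the pictures are not rectified), "extrinsics" (4x4, takes a point from world to camera coordinates). Camera axes: x right, y up, looking along -z (the intrinsics and any distortion apply to the point x, -y, -z); pixel columns grow to the right and rows downward; lengths in mm; the calibration is good to about 2 mm. A picture is of the moment at which its call begins: read the wrist's pose just before it. camera_model takes no time and is no camera call; for the wrist camera it gives the pose at the moment of the call.
- env.sign_off(): hands the job in; it is judged then, once.
The state is a dict: "t": time; "joint_positions": joint angles; "dq": joint speeds; "joint_efforts": joint torques, N m; "ee_pos": TCP position; "tool_rot": TCP orientation; "wrist_force": force on the tool from outside, world axes, zero at the start; "ft_torque": the same for the moment, N m; "gripper_width": finger opening in mm; "gripper_force": force on a finger pad.
Only numpy, scipy, OpenCV 4.12 (cv2) and the standard library are available. Lean on these libraries where they do the work, as an engineer would, in place of code of your own. Each camera call takes 0.05 s, during which the arm holds its last target. There are 200 camera calls.

### The job

Swing the right-hand tip-out bin of the cabinet fully forward and take the two white sample tiles out of it. Lower each tile on edge into the slot of the wooden thickness gauge that fits it: the slot that lets it in at the mouth and stops it on the step inside, so that both end level with the tile already standing there, upright and centred along their slots. Do not let a tile fall into the gauge from a height, and leave the other bin, the tile already in the gauge and the bowl, jar and brush pot as they are.

Things in the scene. Friction and masses are not known exactly. Their poses are not given: they have to be found in the camera images.
- cabinet: Fixed dark wooden counter-top cabinet with two grey plastic tip-out bins side by side. Origin on the table under the right-hand bin's hinge line, mid-width of that bin; front faces -x, z up. Spans x -2 to 110, y -86 to +246 mm. Its roof (x 35 to 110 mm, 165 to 177 mm above the table) keeps the tiles in while the bin is shut.
- bin (a joint): Tilt of the right-hand bin (-y side), the one with the tiles, in rad: 0 shut, 0.45 fully out against its stop. Its top swings towards the robot (cabinet's -x) about a level hinge along the cabinet's y. The hinge is stiff: past about 0.15 rad the bin stays where it is left. Pulling it out takes 5 to 8 N at the knob.
- bin_hinge (a point): Right-hand bin's hinge axis at mid-width, 25 mm above the table, over the cabinet's origin. Axes tilt with the bin (the cabinet's when shut). In this frame: front wall x -5 to -1 mm, 92 mm high; floor top z 5 mm; back wall inner face x 75 mm, 70 mm high; side walls' inner faces y +-71 mm, 80 mm high.
- bin_guide1 (a point): Middle of one guide for a tile on the bin's floor (bin frame x 37, y +34, z 5 mm; axes are the bin's). Pairs of moulded ribs on the front and back wall, 12 mm deep, 17 mm apart, hold a tile on edge: thickness along y, top edge 100 mm above this point. Bin out, a tile may slide up to 4 mm forward onto the front wall and may lean sideways by up to 0.1 rad.
- bin_guide2 (a point): As bin_guide1, at bin y -34 mm. Which tile stands in which guide varies.
- bin_knob (a point): Centre of the right-hand bin's steel pull knob: round head 22 mm in diameter, 18 mm long, axis along the bin's x; in the bin's frame x -38, y 0, z 78 mm (so 103 mm above the table when shut). A neck 12 mm thick joins it to the front wall, 24 mm behind the head. Axes are the bin's. Can be pinched across y from above.
- bin2 (a joint): Tilt of the left-hand bin in rad, 0 shut: leave it shut. Same bin and knob, 160 mm further along the cabinet's +y; it holds only small cones.
- thin_tile: White fired sample tile, 70 x 9 x 100 mm (x, y, z of its frame; y is its thickness), 0.11 to 0.18 kg. Origin at its centre. Stands on edge in one guide of the right-hand bin, z along its height.
- thick_tile: White fired sample tile, 70 x 13 x 100 mm (x, y, z of its frame; y is its thickness), 0.16 to 0.26 kg. Origin at its centre. Stands on edge in the other guide of the right-hand bin, z along its height.
- slab_tile: White tile, 70 x 17 x 100 mm, origin at its centre, already standing properly in slot 3 of the gauge. Leave it there.
- gauge: Fixed beech go/no-go thickness gauge, a block 64 (x) by 200 (y) by 70 mm high, origin at the centre of its underside. Four slots along its x, open at both ends, 46 mm apart, wider towards -y. Each: chamfered mouth (8 mm wider, z 70 to 60 mm), straight part (z 60 to 30 mm), then a step narrows it by 4 mm down to z 10 mm. A tile that fits stops on the step, its top 130 mm above the table.
- slot1 (a point): Middle of slot 1 at the height of its step (gauge frame x 0, y +69, z 30 mm); axes are the gauge's. 11.5 mm wide above the step, 7.5 mm below: stops the 9 mm tile. (In any slot a tile too thick stands proud on the mouth and one too thin falls past the step.)
- slot2 (a point): As slot 1, at gauge y +23 mm: 15.5 mm wide above the step, 11.5 mm below: stops the 13 mm tile.
- slot3 (a point): As slot 1, at gauge y -23 mm: 19.5 mm wide above the step, 15.5 mm below: holds the 17 mm tile.
- slot4 (a point): As slot 1, at gauge y -69 mm: 23.5 mm wide above the step, 19.5 mm below: stays empty.
- bowl: Red plastic bowl, 124 mm across, 55 mm high, loose on the table; origin at the centre of its underside. Bystander.
- jar: Glass glaze jar, 64 mm across, 85 mm high, loose; origin at the centre of its underside. Bystander.
- brush_pot: White pot with brushes, 68 mm across, 90 mm high (brush tips to 215 mm), loose; origin at the centre of its underside. Bystander.
Mind the look-alikes: they are no part of the job. Leave any green look-alike of the thick_tile alone.

How it is judged:
By the outcome, as a careful person would: the job done as asked, in the order asked, and still so for the second after the job is handed in, with the robot touching nothing.
It also fails if it takes over 64 s, if anything falls off the work surface, if the arm or the gripper's body presses on something with over 40 N, if the wrist force passes 120 N, or if a joint passes its speed limit or range.

## Working session

There is one attempt and no reset: what is moved stays moved. The work goes in short steps, Python scripts to look and compute and a tool call to move; the robot and the scene stay as the last step left them, time stands still between calls to the robot, and variables do not carry over. Pictures are saved under pics/ and viewed, at most 10 in all, crops included, and the job is handed in when it is done.

Besides the shell and the picture viewer there is one more tool, called after "Emit:" by a JSON object that holds its "op" and its "data". servo_tool: Moves the arm, as the interface text tells. Its arguments: {"type":"object","properties":{"plan":{"type":"array","items":{"type":"array"}},"claw":{"type":"number"},"squeeze":{"type":"number"}},"required":["plan"]}

```bash
mkdir -p pics; ls; python3 - <<'E'
from station import env, optics
import cv2,numpy as np
print(env.state(), env.pinch_z)
for n in ("scene","side","wrist"):
    m=optics.camera_model(n); im=optics.read_camera(n)
    cv2.imwrite(f"pics/{n}0.png",im[:,:,::-1]); print(n,np.round(m["mtx"],1).tolist(),m["dist"],np.round(m["extrinsics"],3).tolist())
E
```

```text
pics
{'t': 0.0, 'joint_positions': array([-1.12839878e+00,  3.53615511e-01,  1.63412933e+00, -1.94472156e-05,
        1.15519924e+00, -2.38510617e-03]), 'dq': array([ 6.14544502e-04, -8.43366576e-04,  1.24778684e-03, -3.07424468e-05,
       -1.86593071e-03, -2.20680116e-03]), 'joint_efforts': array([ 6.34544613e-04, -5.93842077e+01, -3.34221232e+01,  6.96558086e-02,
        2.34684139e-02, -1.58938033e-04]), 'ee_pos': array([ 268.70488773, -563.74281465,  213.88613539]), 'tool_rot': array([-3.06293868e+00, -6.92640122e-01,  4.90333503e-04]), 'wrist_force': array([0.25049534, 0.31833255, 0.40379073]), 'ft_torque': array([-0.04748664,  0.01508215,  0.00566091]), 'gripper_force': 0.0, 'gripper_width': 91.67237385795926} 18.700000000000003
scene [[427.7, 0.0, 322.8], [0.0, 427.7, 211.9], [0.0, 0.0, 1.0]] [-0.08308337  0.          0.          0.          0.        ] [[-1.0, 0.022, 0.009, 657.27], [-0.011, -0.791, 0.611, -98.191], [0.021, 0.611, 0.791, -1135.234], [0.0, 0.0, 0.0, 1.0]]
side [[361.5, 0.0, 322.1], [0.0, 361.5, 199.2], [0.0, 0.0, 1.0]] [-0.06116808  0.          0.          0.          0.        ] [[-0.816, -0.577, -0.021, 473.055], [0.402, -0.594, 0.697, -360.181], [-0.415, 0.56, 0.717, -629.686], [0.0, 0.0, 0.0, 1.0]]
wrist [[319.8, 0.0, 320.4], [0.0, 319.8, 203.8], [0.0, 0.0, 1.0]] [-0.05046427  0.          0.          0.          0.        ] [[0.431, -0.903, -0.001, -624.485], [0.876, 0.418, -0.24, 28.092], [0.217, 0.103, 0.971, -388.407], [0.0, 0.0, 0.0, 1.0]]
```

View pics/scene0.png

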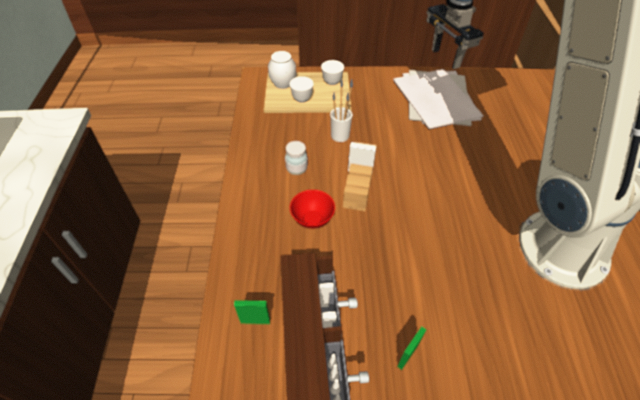

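View pics/side0.png

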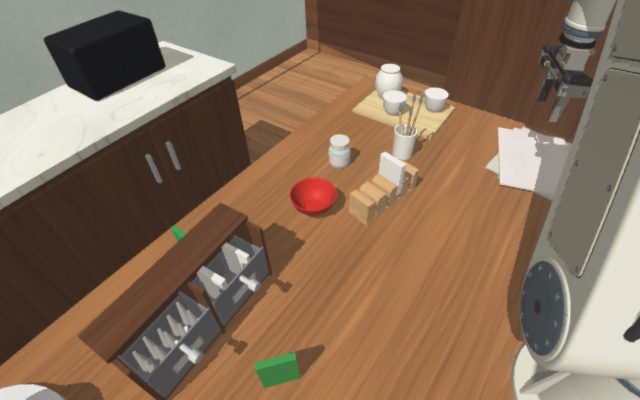

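Scene view: the right-hand bin's knob is at about (350,302), the left-hand one at (363,378), the gauge is around (345–375,145–208) with the slab at (362,154), and the green decoys stand apart. In the side view the right knob is at about (250,283), the left at (190,353), and the gauge around (350–418,155–220). Next I triangulate.

```bash
cat > h.py <<'E'
from station import env, optics
import cv2,numpy as np
from scipy.spatial.transform import Rotation as R
def ray(m,uv):
    p=cv2.undistortPoints(np.float64([[uv]]),np.array(m["mtx"]),np.array(m["dist"]))[0,0]
    E=np.array(m["extrinsics"]);d=E[:3,:3].T@np.array([p[0],-p[1],-1]);o=-E[:3,:3].T@E[:3,3]
    return o,d/np.linalg.norm(d)
def onz(m,uv,z):
    o,d=ray(m,uv);return o+d*(z-o[2])/d[2]
def tri(*mu):
    A=np.zeros((3,3));b=np.zeros(3)
    for m,uv in mu:
        o,d=ray(m,uv);P=np.eye(3)-np.outer(d,d);A+=P;b+=P@o
    x=np.linalg.solve(A,b);return x,[round(float(np.linalg.norm(np.cross(x-ray(m,u)[0],ray(m,u)[1]))),1) for m,u in mu]
def proj(m,X):
    E=np.array(m["extrinsics"]);c=(E[:3,:3]@np.atleast_2d(X).T).T+E[:3,3];c=c*[1,-1,-1]
    return cv2.projectPoints(c,np.zeros(3),np.zeros(3),np.array(m["mtx"]),np.array(m["dist"]))[0][:,0]
def toolshift(dst,yaw_dir=None):
    s=env.state();M=R.from_rotvec(s["tool_rot"]).as_matrix()
    return np.round(M.T@(np.array(dst)-s["ee_pos"]),1),np.round(M,3).tolist()
E
python3 - <<'E'
import cv2
a=cv2.imread("pics/scene0.png");b=cv2.imread("pics/side0.png")
A=cv2.resize(a[135:215,320:400],None,fx=5,fy=5,interpolation=cv2.INTER_CUBIC);B=cv2.resize(b[150:230,335:425],None,fx=5*80/90,fy=5,interpolation=cv2.INTER_CUBIC)
C=cv2.resize(a[250:400,270:390],None,fx=10/6,fy=10/6,interpolation=cv2.INTER_CUBIC)
import numpy as np
D=cv2.resize(b[190:390,90:290],(400,200+0),interpolation=cv2.INTER_CUBIC) if 0 else cv2.resize(b[200:300,185:285],(200,200),interpolation=cv2.INTER_CUBIC)
out=np.zeros((600,800,3),np.uint8);out[:400,:400]=A;out[:400,400:]=B
out[400:,:400]=cv2.resize(a[275:325,300:400],(400,200),interpolation=cv2.INTER_CUBIC)
out[400:,400:]=cv2.resize(b[260:310,210:310],(400,200),interpolation=cv2.INTER_CUBIC)
cv2.imwrite("pics/crop1.png",out)
E
```

```text
(no output)
```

View pics/crop1.png

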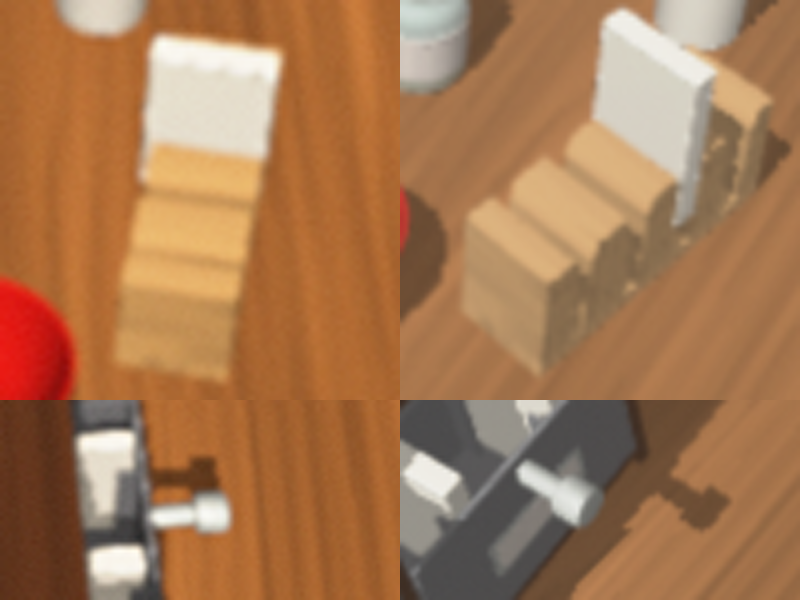

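```bash
python3 - <<'E'
from h import *
np.set_printoptions(suppress=True,precision=1)
a=optics.camera_model("scene");b=optics.camera_model("side")
k=tri((a,(353.2,303)),(b,(253.8,284.5)));k2=tri((a,(363.5,378.5)),(b,(189,354)))
print("knobs",k,k2, onz(a,(353.2,303),103),onz(b,(253.8,284.5),103),onz(a,(363.5,378.5),103),onz(b,(189,354),103))
print("gauge end tri",tri((a,(344.4,191.4)),(b,(350.8,191))),tri((a,(368,195)),(b,(369.2,206))))
for n,u,z in (("botL",(343,207.4),0),("botR",(365.6,211),0),("topL",(344.4,191.4),70),("topR",(368,195),70),("sbl",(350.4,142.4),130),("sbr",(376.4,144.6),130),("sfl",(350.4,147.4),130),("sfr",(375.4,149.4),130)): print(n,onz(a,u,z))
print("side",onz(b,(350.8,191),70),onz(b,(369.2,206),70))
E
```

```text
knobs (array([597.2, 198. , 106.6]), [0.3, 0.3]) (array([588.7, 362.9, 120.4]), [0.2, 0.2]) [596.9 196.  103. ] [599.1 197.  103. ] [586.8 357.8 103. ] [598.  361.6 103. ]
gauge end tri (array([ 596.4, -149.8,   72.2]), [2.2, 2.2]) (array([ 533.4, -135.3,   70.3]), [0.2, 0.2])
botL [ 596.9 -148.8    0. ]
botR [ 533.7 -135.     0. ]
topL [ 596.4 -148.8   70. ]
topR [ 533.4 -135.3   70. ]
sbl [ 575.7 -276.9  130. ]
sbr [ 503.8 -267.5  130. ]
sfl [ 577.  -256.9  130. ]
sfr [ 508.5 -248.4  130. ]
side [ 598.1 -154.7   70. ] [ 533.5 -135.7   70. ]
```

```bash
cat >> h.py <<'E'
def go(dst,yaw):  # world target, desired angle of tool x (mod pi)
    s,M=toolshift(dst);M=np.array(M);a=np.arctan2(M[1,0],M[0,0])
    d=(yaw-a+np.pi/2)%np.pi-np.pi/2   # world CCW; tool z down -> tool turn = -d
    print("shift",s,"turn",round(-d,3),"j6",env.state()["joint_positions"][5].round(2),"at",env.state()["ee_pos"].round(1),"yaw",round(a,3),"t",env.state()["t"])
E
python3 - <<'E'
from h import *
go((598,197,200),0.055); print(toolshift((0,0,0))[1])
E
```

```text
shift [ 624.6 -545.2   14.6] turn 0.389 j6 -0.0 at [ 268.8 -563.9  214. ] yaw 0.444 t 0.15
[[0.903, 0.43, -0.0], [0.43, -0.903, 0.001], [0.0, -0.001, -1.0]]
```

Emit:
{"op": "servo_tool", "data": {"plan": [[[31,-27,-6],0],[[62,-54,-12],0],[[93,-82,-18],0],[[125,-109,-24],0],[[156,-136,-30],0]]}}

```text
t: 0.57
ee_pos: [351.0, -373.4, 244.4]
tool_rot: [-3.064, -0.692, 0.0]
wrist_force: [1.0, -0.4, 0.3]
gripper_width: 92.3
gripper_force: 0.0
```

Emit:
{"op": "servo_tool", "data": {"plan": [[[31,-27,0],0],[[62,-54,0],0],[[93,-82,0],0],[[125,-109,0],0],[[156,-136,0],0]]}}

```text
t: 0.98
ee_pos: [433.4, -183.4, 244.5]
tool_rot: [3.064, 0.692, 0.0]
wrist_force: [1.5, -0.0, -0.5]
gripper_width: 91.8
gripper_force: 0.0
```

Emit:
{"op": "servo_tool", "data": {"plan": [[[31,-27,0],0],[[62,-54,0],0],[[93,-82,0],0],[[125,-109,0],0],[[156,-136,0],0]]}}

```text
t: 1.4
ee_pos: [515.7, 6.7, 244.5]
tool_rot: [3.064, 0.693, 0.0]
wrist_force: [1.1, -0.6, 0.6]
gripper_width: 91.9
gripper_force: 0.0
```

Emit:
{"op": "servo_tool", "data": {"plan": [[[31,-27,5],0.12],[[62,-54,10],0.24],[[93,-82,20],0.36],[[125,-109,30],0.389],[[156,-136,35],0.389]]}}

```text
t: 1.82
ee_pos: [595.2, 190.8, 209.0]
tool_rot: [3.14, 0.084, -0.002]
wrist_force: [0.0, -0.6, 0.3]
gripper_width: 92.1
gripper_force: 0.0
```

Emit:
{"op": "servo_tool", "data": {"plan": [[[0,0,0],0],[[0,0,0],0]]}}

```text
t: 1.98
ee_pos: [595.2, 190.7, 209.0]
tool_rot: [3.14, 0.092, -0.003]
wrist_force: [-0.0, -0.2, -0.3]
gripper_width: 92.0
gripper_force: 0.0
```

```bash
python3 - <<'E'
from h import *
go((598,197,200),0.055)
m=optics.camera_model("wrist");im=optics.read_camera("wrist");cv2.imwrite("pics/w1.png",im[:,:,::-1])
print(proj(m,[[598,197,103],[588,358,103]]).round(1))
E
```

```text
shift [ 3.2 -6.1  9. ] turn 0.004 j6 1.82 at [595.2 190.7 209. ] yaw 0.059 t 1.9833
[[312.9 198.1]
 [133.7 198.8]]
```

View pics/w1.png

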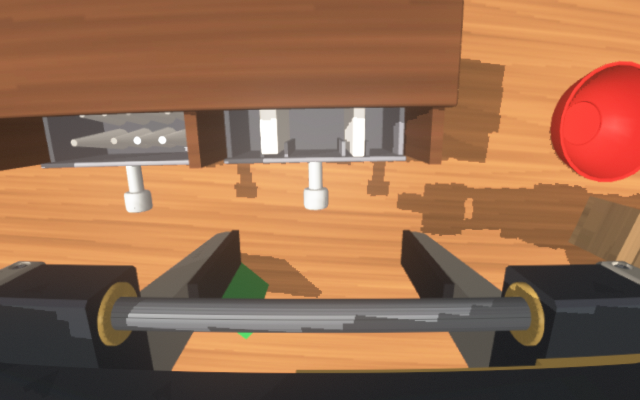

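Wrist view: right knob head at (316,197), left knob head at (138,202), front wall edge from (45,164) to (408,158). The tiles' tops are at (269,…) (wider, so the thick one, in guide 1) and (358,…) (thin, in guide 2).

```bash
python3 - <<'E'
from h import *
np.set_printoptions(suppress=True,precision=1)
m=optics.camera_model("wrist")
k=onz(m,(316,197),106);k2=onz(m,(138,202),106);e1=onz(m,(225,162),117);e2=onz(m,(408,158),117);e0=onz(m,(45,164.5),117)
print(k,k2,e0,e1,e2)
for p,q in ((k2,k),(e0,e2)): print(np.arctan2(-(p-q)[0],(p-q)[1]))
for l,r in (((261,150),(278,150)),((352,150),(365.5,150))): print(onz(m,l,130),onz(m,r,130),np.linalg.norm(onz(m,l,130)-onz(m,r,130)))
go((598,195.5,84),0.065)
E
```

```text
[599.4 192.9 106. ] [585.8 351.3 106. ] [617.2 425.2 117. ] [627.1 269.1 117. ] [639.  119.5 117. ]
0.08570609283914356
0.07105941901239718
[639.6 237.3 130. ] [640.3 224.2 130. ] 13.144126214472376
[643.6 167.2 130. ] [644.2 156.8 130. ] 10.428043795458542
shift [  3.7  -6.1 125.4] turn -0.007 j6 1.82 at [594.8 189.3 209.4] yaw 0.058 t 2.0333
```

Emit:
{"op": "servo_tool", "data": {"plan": [[[4,-5,40],-0.014],[[4,-5,80],-0.014],[[4,-5,112],-0.014],[[4,-5,124],-0.014],[[4,-5,124],-0.014]], "claw": 70}}

```text
t: 2.45
ee_pos: [596.7, 192.2, 83.7]
tool_rot: [3.138, 0.108, -0.008]
wrist_force: [0.1, -0.8, 1.1]
gripper_width: 69.7
gripper_force: 0.0
```

Emit:
{"op": "servo_tool", "data": {"plan": [[[0,0,0],0],[[0,0,0],0],[[0,0,0],0],[[0,0,0],0],[[0,0,0],0]], "claw": 10, "squeeze": 30}}

```text
t: 2.87
ee_pos: [599.8, 194.4, 87.7]
tool_rot: [-3.139, -0.11, -0.003]
wrist_force: [-0.5, 0.2, -0.2]
gripper_width: 38.6
gripper_force: 0.0
```

Emit:
{"op": "servo_tool", "data": {"plan": [[[0,0,0],0],[[0,0,0],0],[[0,0,0],0]]}}

```text
t: 3.12
ee_pos: [599.1, 195.2, 86.6]
tool_rot: [-3.138, -0.109, -0.001]
wrist_force: [-0.3, 1.3, 1.9]
gripper_width: 21.2
gripper_force: 30.0
```

Emit:
{"op": "servo_tool", "data": {"plan": [[[-4,0,2],0],[[-8,0,4.5],0],[[-11,0,6.5],0],[[-15,0,9],0],[[-18,0,12],0]]}}

```text
t: 3.53
ee_pos: [583.1, 194.0, 76.2]
tool_rot: [-3.138, -0.11, -0.008]
wrist_force: [-2.1, 2.4, 14.0]
gripper_width: 21.0
gripper_force: 30.0
```

Emit:
{"op": "servo_tool", "data": {"plan": [[[-3.5,0,3],0],[[-7,0,6],0],[[-10,0,9],0],[[-12.5,0,12],0],[[-14,0,14],0]]}}

```text
t: 3.95
ee_pos: [568.2, 192.9, 61.3]
tool_rot: [-3.138, -0.11, -0.005]
wrist_force: [-0.0, 4.4, 8.3]
gripper_width: 21.2
gripper_force: 30.0
```

Emit:
{"op": "servo_tool", "data": {"plan": [[[0,0,0],0],[[0,0,0],0]]}}

```text
t: 4.12
ee_pos: [567.9, 192.8, 60.9]
tool_rot: [-3.138, -0.11, -0.003]
wrist_force: [-0.2, 4.7, 5.1]
gripper_width: 21.3
gripper_force: 30.0
```

Emit:
{"op": "servo_tool", "data": {"plan": [[[-2,0,2],0],[[-3,0,2],0],[[-3,0,2],0]]}}

```text
t: 4.37
ee_pos: [567.6, 192.9, 60.4]
tool_rot: [-3.138, -0.11, -0.011]
wrist_force: [4.2, 3.8, 12.6]
gripper_width: 21.2
gripper_force: 30.0
```

Emit:
{"op": "servo_tool", "data": {"plan": [[[0,0,-1],0],[[0,0,-1],0],[[0,0,-1],0],[[0,0,-1],0]], "claw": 50}}

```text
t: 4.7
ee_pos: [563.3, 191.3, 58.7]
tool_rot: [3.139, 0.11, -0.003]
wrist_force: [0.8, 0.7, -1.2]
gripper_width: 45.7
gripper_force: 0.0
```

Emit:
{"op": "servo_tool", "data": {"plan": [[[0,0,-30],0],[[0,0,-70],0],[[0,0,-110],0],[[0,0,-150],0],[[0,0,-150],0]]}}

```text
t: 5.12
ee_pos: [567.7, 192.8, 216.9]
tool_rot: [-3.137, -0.109, -0.016]
wrist_force: [0.8, 0.8, 1.2]
gripper_width: 49.8
gripper_force: 0.0
```

```bash
python3 - <<'E'
from h import *
go((568,193,210),0.072)
m=optics.camera_model("wrist");im=optics.read_camera("wrist");cv2.imwrite("pics/w2.png",im[:,:,::-1])
import pickle;pickle.dump(m,open("w2.pkl","wb"))
E
```

```text
shift [ 0.2 -0.2  6.9] turn -0.002 j6 1.83 at [567.7 192.8 216.9] yaw 0.07 t 5.1167
```

View pics/w2.png

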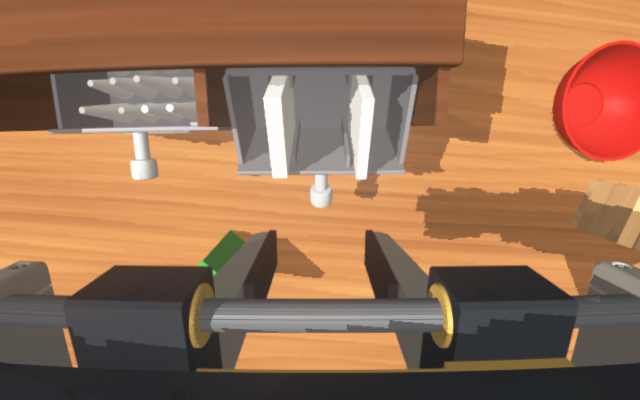

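The bin is fully out. Left (thick) tile's top runs from (285,77) to (277,177), the right (thin) one from (361,77) to (362,177), both inside the bin (225–415, 68–175); knob at (321,195).

```bash
python3 - <<'E'
from h import *
import pickle
np.set_printoptions(suppress=True,precision=1)
m=pickle.load(open("w2.pkl","rb"));im=cv2.imread("pics/w2.png")
g=im.min(2)
for r in (85,110,140,165,172,177): print(r,"L",g[r,258:302].tolist(),"R",g[r,342:382].tolist())
th=.45;c,s=np.cos(th),np.sin(th);y=.072
k=tri((m,(321,194)))[0] if 0 else onz(m,(321,194),81)
print("knob head",k)
O=np.array([637,197.6,0])
def W(p):
    x,yy,z=p;q=np.array([x*c-z*s,yy,25+z*c+x*s]);return O+np.array([q[0]*np.cos(y)-q[1]*np.sin(y),q[0]*np.sin(y)+q[1]*np.cos(y),q[2]])
for n,p in dict(Lf=(2,34,105),Lb=(72,34,105),Rf=(2,-34,105),Rb=(72,-34,105),kn=(-38,0,78),fl=(-5,75,92),fr=(-5,-75,92)).items(): print(n,W(p),proj(m,W(p))[0])
E
```

```text
85 L [120, 119, 119, 119, 120, 119, 118, 120, 122, 145, 203, 227, 230, 230, 230, 230, 228, 210, 196, 195, 195, 199, 223, 230, 230, 218, 169, 140, 135, 134, 133, 125, 122, 120, 117, 105, 116, 120, 120, 120, 119, 119, 120, 119] R [119, 119, 119, 119, 114, 107, 112, 118, 119, 125, 133, 134, 134, 133, 133, 141, 193, 234, 233, 232, 231, 231, 230, 229, 230, 227, 213, 171, 126, 102, 106, 117, 118, 119, 118, 118, 118, 118, 118, 118]
110 L [122, 123, 123, 123, 122, 128, 181, 249, 253, 253, 253, 253, 253, 253, 253, 253, 253, 253, 253, 253, 253, 253, 253, 238, 167, 139, 138, 139, 138, 138, 139, 137, 138, 138, 138, 136, 130, 124, 123, 122, 125, 124, 123, 124] R [123, 123, 122, 123, 122, 123, 125, 135, 167, 219, 222, 222, 222, 222, 221, 222, 221, 221, 222, 242, 254, 254, 254, 253, 253, 253, 253, 253, 253, 253, 249, 214, 131, 121, 122, 122, 122, 121, 121, 121]
140 L [117, 117, 117, 118, 117, 118, 119, 118, 119, 145, 241, 253, 253, 253, 253, 253, 253, 253, 253, 253, 253, 253, 253, 253, 253, 252, 209, 148, 139, 140, 139, 140, 139, 139, 138, 126, 119, 119, 117, 99, 98, 117, 119, 119] R [114, 108, 136
[... 1055 characters left out ...]
11, 112, 112, 113, 113, 112, 112, 112, 112, 113, 114, 112, 113, 116, 158, 237, 241, 241, 240, 240, 239, 239, 239, 239, 238, 238, 238, 238, 234, 168, 120, 112, 113, 113, 113, 112, 113, 113, 113, 113, 112, 113, 114, 113] R [109, 109, 109, 109, 107, 108, 109, 107, 107, 107, 108, 107, 112, 158, 245, 253, 253, 253, 253, 252, 252, 252, 252, 250, 195, 101, 80, 80, 81, 81, 81, 80, 80, 80, 81, 89, 107, 109, 110, 109]
knob head [569.8 192.3  81. ]
Lf [590.8 228.4 120.4] [279.9 176.1]
Lb [653.7 232.9 150.9] [272.   93.9]
Rf [595.7 160.5 120.4] [360.8 175.9]
Rb [658.6 165.1 150.9] [368.3  93.7]
kn [569.  192.7  78.7] [320.5 194.3]
fl [587.2 269.2 105.7] [236.  174.5]
fr [598.  119.6 105.7] [404.9 174.2]
```

```bash
cat >> h.py <<'E'
O=np.array([637,197.6,0]);YC=.072
def W(x,yy,z,th=.45):
    c,s=np.cos(th),np.sin(th);q=np.array([x*c-z*s,yy,25+z*c+x*s])
    return O+np.array([q[0]*np.cos(YC)-q[1]*np.sin(YC),q[0]*np.sin(YC)+q[1]*np.cos(YC),q[2]])
E
python3 - <<'E'
from h import *
for y in (34,-34):
    p=W(26,y,67);p[2]-=19;print(p);go(p,.072)
E
```

```text
[628.83789691 231.09962973  77.63905974]
shift [ 64.1 -34.1 136.3] turn -0.002 j6 1.83 at [566.4 192.4 213.4] yaw 0.07 t 5.1667
[633.72966786 163.2758096   77.63905974]
shift [ 64.2  33.9 136.1] turn -0.002 j6 1.83 at [566.4 192.4 213.4] yaw 0.07 t 5.1667
```

Emit:
{"op": "servo_tool", "data": {"plan": [[[30,-17,0],0],[[62,-34,0],0],[[62,-34,0],0],[[62,-34,0],0]], "claw": 28}}

```text
t: 5.5
ee_pos: [623.4, 230.2, 206.7]
tool_rot: [3.139, 0.11, -0.005]
wrist_force: [-0.2, 0.0, 0.3]
gripper_width: 28.2
gripper_force: 0.0
```

```bash
python3 - <<'E'
from h import *
p=W(26,34,67);p[2]-=19;go(p,.072);print(env.state()["gripper_width"])
E
```

```text
shift [  5.9  -0.7 129.1] turn -0.002 j6 1.85 at [623.4 230.2 206.7] yaw 0.07 t 5.5
28.226043189515085
```

Emit:
{"op": "servo_tool", "data": {"plan": [[[0,0,0],0],[[0,0,30],0],[[0,0,55],0],[[0,0,55],0],[[0,0,55],0]]}}

```text
t: 5.92
ee_pos: [621.7, 229.0, 153.0]
tool_rot: [3.138, 0.109, -0.006]
wrist_force: [-0.1, 0.2, 0.4]
gripper_width: 27.9
gripper_force: 0.0
```

```bash
python3 - <<'E'
from h import *
p=W(26,34,67);p[2]-=19;go(p,.072);print(env.state()["gripper_width"])
m=optics.camera_model("wrist");im=optics.read_camera("wrist");cv2.imwrite("pics/w3.png",im[:,:,::-1])
go(p,.072)
E
```

```text
shift [ 7.6 -1.7 75.3] turn -0.003 j6 1.85 at [621.7 229.  153. ] yaw 0.069 t 5.9167
27.878815641013933
shift [ 6.  -1.2 77. ] turn -0.003 j6 1.85 at [623.  229.5 154.6] yaw 0.069 t 5.9667
```

View pics/w3.png

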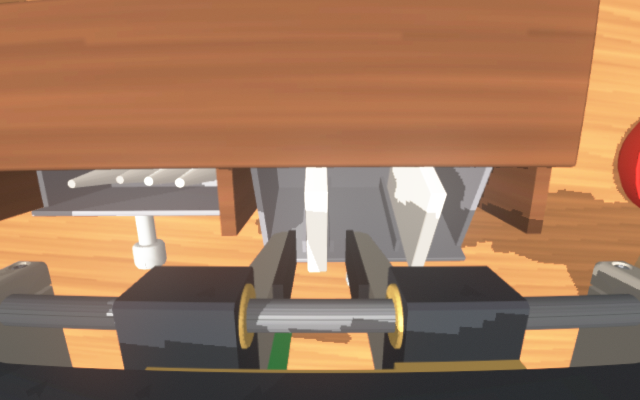

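The tile (307–327, centre 317) lies between the fingertips (296 and 347, centre 321), about 2 mm off towards +y.

Emit:
{"op": "servo_tool", "data": {"plan": [[[5,-2,0],0],[[5,-2,30],0],[[5,-2,60],0],[[5,-2,76],0],[[5,-2,76],0]]}}

```text
t: 6.38
ee_pos: [629.6, 232.8, 80.3]
tool_rot: [-3.139, -0.11, -0.003]
wrist_force: [-6.8, -2.5, 12.9]
gripper_width: 27.8
gripper_force: 6.3
```

Emit:
{"op": "servo_tool", "data": {"plan": [[[0,0,0],0],[[0,0,0],0]], "claw": 2, "squeeze": 15}}

```text
t: 6.55
ee_pos: [630.1, 233.0, 80.5]
tool_rot: [-3.139, -0.11, -0.005]
wrist_force: [1.2, 0.1, 0.1]
gripper_width: 16.5
gripper_force: 0.3
```

Emit:
{"op": "servo_tool", "data": {"plan": [[[0,0,0],0],[[0,0,0],0],[[0,0,0],0]]}}

```text
t: 6.8
ee_pos: [630.0, 232.8, 80.1]
tool_rot: [-3.139, -0.109, -0.005]
wrist_force: [0.1, 0.9, 6.8]
gripper_width: 12.9
gripper_force: 15.9
```

Emit:
{"op": "servo_tool", "data": {"plan": [[[-4,0,-9],0],[[-10,0,-21],0],[[-17,0,-35],0],[[-25,0,-52],0],[[-34,0,-70],0]], "squeeze": 20}}

```text
t: 7.22
ee_pos: [595.0, 229.9, 149.3]
tool_rot: [-3.14, -0.11, -0.003]
wrist_force: [4.5, 0.1, -2.2]
gripper_width: 13.1
gripper_force: 20.0
```

Emit:
{"op": "servo_tool", "data": {"plan": [[[-9,0,-18],0],[[-18,0,-36],0],[[-35,0,-50],0],[[-70,0,-60],0],[[-70,0,-60],0]]}}

```text
t: 7.63
ee_pos: [520.3, 224.5, 210.1]
tool_rot: [3.14, 0.11, -0.003]
wrist_force: [0.9, 0.2, -3.4]
gripper_width: 13.3
gripper_force: 20.0
```

```bash
python3 - <<'E'
from h import *
print(toolshift((0,0,0))[0],env.state()["ee_pos"],env.state()["gripper_width"])
a=optics.read_camera("side");b=optics.read_camera("wrist");cv2.imwrite("pics/s4.png",np.vstack([cv2.resize(a[100:400,100:500],(600,450)),np.zeros((1,600,3),np.uint8)])[:,:,::-1]);cv2.imwrite("pics/w4.png",b[:,:,::-1])
E
```

```text
[-534.3  187.5  211.2] [520.29999271 224.47154827 210.1261648 ] 13.252774736782538
```

View pics/s4.png

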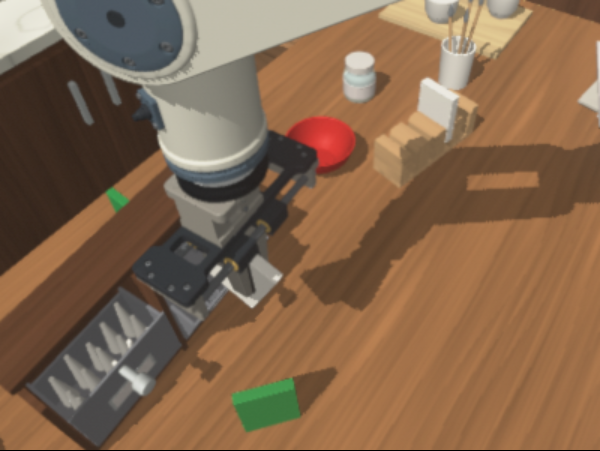

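Emit:
{"op": "servo_tool", "data": {"plan": [[[-12,36,0],0],[[-25,72,0],0],[[-38,108,0],0],[[-50,144,10],0],[[-63,180,20],0]]}}

```text
t: 8.15
ee_pos: [474.9, 39.5, 188.4]
tool_rot: [3.139, 0.11, 0.002]
wrist_force: [-0.4, -1.3, -1.8]
gripper_width: 12.7
gripper_force: 20.0
```

Emit:
{"op": "servo_tool", "data": {"plan": [[[0,0,30],0],[[0,0,65],0],[[0,0,100],0],[[0,0,125],0],[[0,0,125],0]]}}

```text
t: 8.57
ee_pos: [471.5, 40.4, 58.9]
tool_rot: [3.139, 0.109, -0.012]
wrist_force: [-0.8, -0.3, -1.3]
gripper_width: 13.3
gripper_force: 20.0
```

Emit:
{"op": "servo_tool", "data": {"plan": [[[0,0,5],0],[[0,0,10],0],[[0,0,10],0]]}}

```text
t: 8.82
ee_pos: [475.4, 41.2, 53.8]
tool_rot: [-3.14, -0.11, -0.002]
wrist_force: [-0.9, -0.4, -2.3]
gripper_width: 12.7
gripper_force: 20.0
```

Reduce the grip, press lightly, then drag +x.

Emit:
{"op": "servo_tool", "data": {"plan": [[[0,0,2],0],[[0,0,4],0],[[0,0,4],0]], "squeeze": 9}}

```text
t: 9.07
ee_pos: [475.4, 41.2, 50.0]
tool_rot: [-3.14, -0.11, -0.003]
wrist_force: [0.7, -0.6, 1.2]
gripper_width: 13.0
gripper_force: 9.0
```

Emit:
{"op": "servo_tool", "data": {"plan": [[[0,0,1],0],[[0,0,2],0],[[0,0,2],0]]}}

```text
t: 9.32
ee_pos: [476.1, 41.3, 48.7]
tool_rot: [-3.139, -0.11, -0.005]
wrist_force: [-0.5, -1.1, 10.2]
gripper_width: 12.5
gripper_force: 9.0
```

Emit:
{"op": "servo_tool", "data": {"plan": [[[5,0,0],0],[[10,0,0.3],0],[[15,0,1],0],[[20,0,2],0],[[25,0,3.5],0]]}}

```text
t: 9.73
ee_pos: [500.1, 42.9, 43.9]
tool_rot: [-3.14, -0.11, -0.001]
wrist_force: [-0.4, 0.4, 3.9]
gripper_width: 13.1
gripper_force: 9.0
```

Emit:
{"op": "servo_tool", "data": {"plan": [[[4,0,1],0],[[8,0,1.5],0],[[12,0,2],0],[[12,0,2],0]]}}

```text
t: 10.07
ee_pos: [512.1, 43.7, 41.4]
tool_rot: [3.14, 0.11, 0.001]
wrist_force: [-0.2, -0.6, -1.9]
gripper_width: 13.0
gripper_force: 9.0
```

```bash
python3 - <<'E'
from h import *
a=optics.read_camera("side");b=optics.read_camera("scene")
A=cv2.resize(a[140:300,220:400],(450,400));B=cv2.resize(b[180:320,300:440],(350,400));cv2.imwrite("pics/s5.png",np.hstack([A,B])[:,:,::-1])
E
```

```text
(no output)
```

View pics/s5.png

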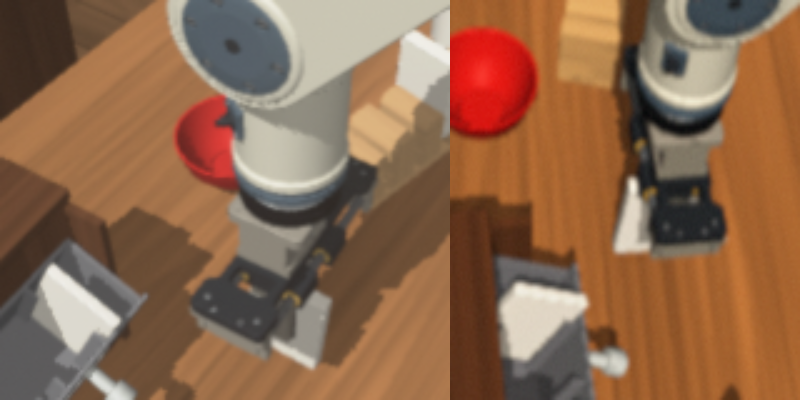

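The side view shows the tile near upright, slightly above the table. I press down gently to flatten it.

Emit:
{"op": "servo_tool", "data": {"plan": [[[0,0,1],0],[[0,0,2],0],[[0,0,2],0]]}}

```text
t: 10.42
ee_pos: [512.6, 43.7, 40.4]
tool_rot: [-3.14, -0.11, -0.004]
wrist_force: [1.7, -0.2, 3.6]
gripper_width: 12.8
gripper_force: 9.0
```

Emit:
{"op": "servo_tool", "data": {"plan": [[[0,0,1],0],[[0,0,1],0],[[0,0,1],0]]}}

```text
t: 10.67
ee_pos: [513.2, 43.8, 39.7]
tool_rot: [-3.14, -0.11, -0.006]
wrist_force: [2.2, -0.1, 5.2]
gripper_width: 12.8
gripper_force: 9.0
```

```bash
cat > tile.py <<'E'
from h import *
import sys
def blob(cam,near,half=45):
    im=optics.read_camera(cam);hsv=cv2.cvtColor(im,cv2.COLOR_RGB2HSV)
    k=((hsv[:,:,1]<45)&(hsv[:,:,2]>140)).astype(np.uint8)
    u,v=[int(i) for i in near];z=np.zeros_like(k);z[max(0,v-half):v+half,max(0,u-half):u+half]=1;k*=z
    return im,k
def polys(k):
    cs=cv2.findContours(k,cv2.RETR_EXTERNAL,cv2.CHAIN_APPROX_NONE)[0]
    return [(cv2.contourArea(c),cv2.approxPolyDP(c,1.6,True)[:,0].tolist()) for c in cs if cv2.contourArea(c)>60]
E
python3 - <<'E'
from tile import *
np.set_printoptions(suppress=True,precision=1)
s=env.state();p=s["ee_pos"]; M=R.from_rotvec(s["tool_rot"]).as_matrix()
m=optics.camera_model("side")
y=.07;ex=np.array([np.cos(y),np.sin(y),0]);ey=np.array([-np.sin(y),np.cos(y),0])
b=p.copy();b[2]=0
for e in (0,.05,.1,.2):
    # grip at tile (-8,62) ; tile rotated by e (top to -x)
    G=p+[0,0,19]
    f=lambda X,Z,Y:G+ex*((X+8)*np.cos(e)-(Z-62)*np.sin(e))+np.array([0,0,1])*((Z-62)*np.cos(e)+(X+8)*np.sin(e))+ey*Y
    print(e,proj(m,[f(-35,0,6.5),f(-35,100,6.5),f(35,0,6.5),f(-35,0,-6.5)]).round(1).tolist(),f(-35,0,0)[2],f(35,0,0)[2])
c=proj(m,[p])[0];im,k=blob("side",c,45)
print(c);[print(q) for q in polys(k)]
E
```

```text
0 [[343.8, 286.7], [344.9, 261.2], [317.2, 273.2], [346.6, 282.4]] -3.2708226339264783 -3.2708226339264783
0.05 [[342.6, 286.4], [345.7, 262.0], [316.1, 272.1], [345.4, 282.0]] -4.542776348722704 -1.0442344997752215
0.1 [[341.3, 286.0], [346.5, 262.8], [315.0, 271.0], [344.1, 281.7]] -5.656583130628441 1.3317560346495299
0.2 [[338.8, 285.1], [347.9, 264.4], [312.9, 268.7], [341.6, 280.8]] -7.399022391550112 6.5078307641041775
[334.9 268.8]
(263.5, [[347, 257], [339, 265], [338, 275], [335, 277], [328, 276], [328, 278], [343, 286], [346, 285], [350, 261]])
(286.5, [[312, 223], [312, 227], [316, 229], [315, 240], [326, 243], [329, 247], [331, 247], [330, 239], [332, 237], [337, 238], [342, 233], [329, 232], [316, 223]])
```

Tile is about 0.05 rad off upright, and the grip is low. I let it stand flat, with the fingers still around it, and regrip higher and centred.

Emit:
{"op": "servo_tool", "data": {"plan": [[[0,0,0],0],[[0,0,0],0],[[0,0,0],0]], "claw": 20}}

```text
t: 10.97
ee_pos: [510.9, 43.6, 38.6]
tool_rot: [3.14, 0.11, -0.001]
wrist_force: [-0.2, -0.2, -0.5]
gripper_width: 20.1
gripper_force: 0.0
```

Emit:
{"op": "servo_tool", "data": {"plan": [[[3,0,-4],0],[[6,0,-9],0],[[8,0,-14],0],[[8,0,-14],0],[[8,0,-14],0]]}}

```text
t: 11.38
ee_pos: [519.9, 44.2, 53.3]
tool_rot: [-3.14, -0.11, -0.002]
wrist_force: [-0.8, 0.7, 0.1]
gripper_width: 20.1
gripper_force: 0.0
```

Emit:
{"op": "servo_tool", "data": {"plan": [[[0,0,0],0],[[0,0,0],0],[[0,0,0],0]], "claw": 2, "squeeze": 20}}

```text
t: 11.63
ee_pos: [519.1, 44.2, 52.7]
tool_rot: [3.14, 0.11, -0.0]
wrist_force: [-0.4, -0.1, 2.8]
gripper_width: 13.3
gripper_force: 20.0
```

```bash
python3 - <<'E'
from tile import *
s=env.state();p=s["ee_pos"];print(p,s["gripper_width"],s["wrist_force"])
m=optics.camera_model("side")
y=.07;ex=np.array([np.cos(y),np.sin(y),0]);ey=np.array([-np.sin(y),np.cos(y),0]);b=p*[1,1,0]
print(proj(m,[b-35*ex+6.5*ey,b-35*ex-6.5*ey,b-35*ex-6.5*ey+[0,0,100]]).round(1).tolist())
im,k=blob("side",proj(m,[p])[0],45);[print(q) for q in polys(k)]
E
```

```text
[519.14790455  44.18983685  52.72323938] 13.295835117986359 [-0.41425602 -0.07082668  2.76372992]
[[344.6, 286.4], [347.4, 282.0], [348.9, 256.2]]
(381.0, [[340, 255], [336, 259], [336, 270], [333, 273], [325, 271], [325, 276], [345, 286], [348, 258]])
(299.0, [[308, 219], [313, 225], [312, 235], [328, 242], [328, 233], [330, 231], [334, 232], [340, 225], [327, 226], [315, 219]])
```

Emit:
{"op": "servo_tool", "data": {"plan": [[[0,0,-10],0],[[0,0,-40],0],[[0,0,-80],0],[[0,0,-120],0],[[0,0,-145],0]]}}

```text
t: 12.1
ee_pos: [520.1, 44.3, 201.8]
tool_rot: [-3.139, -0.11, -0.005]
wrist_force: [1.0, -0.4, -2.0]
gripper_width: 12.5
gripper_force: 20.0
```

Emit:
{"op": "servo_tool", "data": {"plan": [[[2,35,0],0],[[4,70,0],0.06],[[6,105,0],0.12],[[8,140,0],0.18],[[10,175,0],0.267]]}}

```text
t: 12.52
ee_pos: [541.0, -131.1, 198.2]
tool_rot: [-3.126, 0.313, 0.0]
wrist_force: [1.6, -0.4, -1.5]
gripper_width: 12.9
gripper_force: 20.0
```

```bash
python3 - <<'E'
from h import *
go((549.9,-217.5,190),-.197)
E
```

```text
shift [25.8 82.9  8.2] turn -0.002 j6 1.53 at [ 541.  -131.1  198.2] yaw -0.199 t 12.5167
```

Emit:
{"op": "servo_tool", "data": {"plan": [[[9,28,0],0],[[18,56,0],0],[[25,83,5],0],[[25,83,5],0],[[25,83,5],0]]}}

```text
t: 12.93
ee_pos: [549.0, -216.9, 192.5]
tool_rot: [-3.125, 0.313, 0.002]
wrist_force: [0.1, -0.1, -2.4]
gripper_width: 13.2
gripper_force: 20.0
```

Emit:
{"op": "servo_tool", "data": {"plan": [[[0,0,0],0],[[0,0,0],0]]}}

```text
t: 13.1
ee_pos: [549.5, -214.9, 192.9]
tool_rot: [-3.126, 0.308, 0.001]
wrist_force: [-0.6, -0.1, -2.1]
gripper_width: 12.6
gripper_force: 20.0
```

```bash
python3 - <<'E'
from h import *
import pickle
go((549.9,-217.5,190),-.197)
m=optics.camera_model("wrist");im=optics.read_camera("wrist")
pickle.dump((m,im,env.state()),open("w6.pkl","wb"))
cv2.imwrite("pics/w6.png",cv2.resize(im[80:320,150:470],(800,600),interpolation=cv2.INTER_CUBIC)[:,:,::-1])
E
```

```text
shift [0.9 2.5 2.9] turn 0.001 j6 1.39 at [ 549.5 -214.9  192.9] yaw -0.196 t 13.1
```

View pics/w6.png

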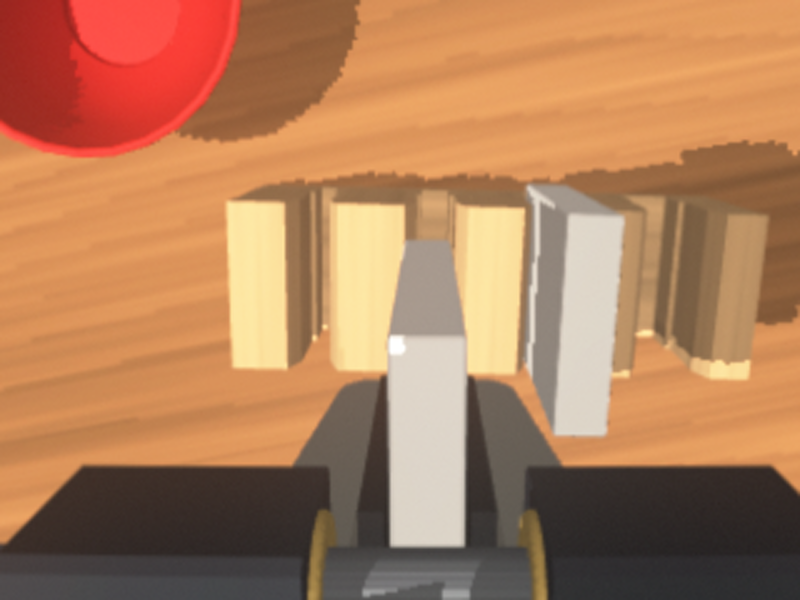

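Crop (2.5×, offset 150,80): gauge top corners at about (228,200), (765,213), (233,368) and (748,378). The tile hangs at x≈427, and slot 2's mouth at x≈405–463. A small sideways and yaw correction is needed.

```bash
python3 - <<'E'
from h import *
import pickle
np.set_printoptions(suppress=True,precision=1)
m,im,s=pickle.load(open("w6.pkl","rb"))
f=lambda u,v,z=70:onz(m,(150+u/2.5,80+v/2.5),z)
A,B,C,D=f(228,200),f(765,213),f(233,368),f(748,378)
print(A,B,C,D,np.linalg.norm(A-B),np.linalg.norm(C-D),np.linalg.norm(A-C),np.linalg.norm(B-D))
d=(A-B)+(C-D);yaw=np.arctan2(-d[0],d[1]);G=(A+B+C+D)/4;print("gauge",G,yaw)
gx=np.array([np.cos(yaw),np.sin(yaw)]);gy=np.array([-np.sin(yaw),np.cos(yaw)])
for u in (405,455,288,332,523): print(u,(f(u,210)[:2]-G[:2])@gy)
M=R.from_rotvec(s["tool_rot"]).as_matrix();print("tcp",s["ee_pos"])
t=f(428,240,s["ee_pos"][2]+19-72);print("tile bottom +x edge",t,"in tool",M.T@(t-s["ee_pos"]))
S=G[:2]+23*gy;print("slot2",S, "slot1",G[:2]+69*gy);go((S[0],S[1],190),yaw)
E
```

```text
[ 598.2 -151.3   70. ] [ 555.2 -344.2   70. ] [ 535.3 -136.9   70. ] [ 492.4 -331.6   70. ] 197.67272417587142 199.36217129541544 64.48579582682373 64.12041939822296
gauge [ 545.3 -241.    70. ] -0.2181965957229081
405 34.22787840466091
455 15.947091935503526
288 77.07805939445254
332 60.940226478716674
523 -8.937939605659535
tcp [ 549.6 -214.8  193. ]
tile bottom +x edge [ 580.2 -222.1  140. ] in tool [31.4  1.2 53. ]
slot2 [ 550.3 -218.6] slot1 [ 560.2 -173.6]
shift [1.4 3.5 3. ] turn 0.022 j6 1.39 at [ 549.6 -214.8  193. ] yaw -0.196 t 13.15
```

Emit:
{"op": "servo_tool", "data": {"plan": [[[3,2.5,0],0.022],[[3,2.5,30],0.022],[[3,2.5,60],0.022],[[3,2.5,60],0.022],[[3,2.5,60],0.022]]}}

```text
t: 13.57
ee_pos: [551.3, -218.1, 131.9]
tool_rot: [-3.122, 0.343, 0.005]
wrist_force: [0.2, -0.3, -2.1]
gripper_width: 12.8
gripper_force: 20.0
```

```bash
python3 - <<'E'
from h import *
import pickle
go((550.3,-218.6,83),-.218)
m=optics.camera_model("wrist");im=optics.read_camera("wrist")
pickle.dump((m,im,env.state()),open("w7.pkl","wb"))
g=im.astype(int)
p=env.state()["ee_pos"]
for n,q in (("slot2 +x end mouth",(550.3+32*.976,-218.6-32*.216,70)),):print(n,proj(m,[q])[0])
for r in (150,160,170,180,190,200,210): print(r,g[r,290:352].min(1).tolist())
E
```

```text
shift [-0.7  0.7 48.9] turn -0.001 j6 1.41 at [ 551.3 -218.1  131.9] yaw -0.219 t 13.5667
slot2 +x end mouth [320.51609228 174.43650981]
150 [97, 95, 95, 97, 96, 98, 98, 99, 98, 99, 99, 100, 99, 99, 100, 101, 100, 100, 102, 101, 102, 100, 99, 100, 100, 99, 99, 99, 98, 99, 99, 98, 99, 99, 98, 98, 98, 99, 98, 99, 99, 101, 100, 99, 100, 100, 102, 101, 103, 101, 102, 102, 101, 103, 102, 101, 102, 102, 101, 101, 101, 100]
160 [70, 70, 70, 70, 72, 70, 71, 71, 68, 70, 71, 69, 69, 68, 66, 68, 66, 66, 66, 66, 65, 65, 65, 65, 63, 65, 67, 66, 66, 66, 64, 64, 65, 63, 66, 65, 65, 64, 65, 65, 66, 65, 66, 66, 66, 68, 66, 66, 67, 68, 67, 67, 67, 66, 66, 68, 67, 67, 67, 67, 68, 66]
170 [79, 78, 78, 78, 78, 78, 77, 78, 77, 76, 76, 75, 74, 76, 74, 77, 79, 79, 79, 78, 78, 84, 99, 100, 97, 114, 116, 117, 117, 116, 117, 117, 116, 115, 115, 116, 115, 107, 112, 107, 93, 80, 79, 77, 77, 78, 76, 78, 79, 78, 78, 79, 78, 78, 77, 77, 78, 77, 77, 78, 78, 77]
180 [164, 166, 166, 165, 162, 162, 160, 158, 158, 155, 156, 156, 157, 155, 136, 91, 84, 83, 82, 83, 97, 150, 143, 143, 142, 142, 143, 143, 144, 143, 142, 142
[... 378 characters left out ...]
106, 109, 106, 107, 106, 107, 107, 108, 108, 108, 108, 107, 108, 107, 105]
200 [163, 164, 165, 165, 162, 162, 160, 160, 159, 158, 158, 158, 159, 159, 154, 97, 88, 102, 137, 143, 143, 143, 143, 143, 143, 144, 144, 145, 145, 143, 144, 144, 143, 143, 143, 143, 143, 143, 144, 144, 144, 143, 143, 136, 102, 88, 97, 107, 108, 106, 106, 106, 107, 107, 108, 108, 108, 109, 108, 107, 105, 104]
210 [160, 162, 164, 162, 163, 162, 161, 160, 160, 159, 157, 158, 159, 159, 155, 110, 136, 142, 144, 143, 144, 143, 144, 144, 144, 144, 144, 144, 143, 144, 144, 144, 143, 143, 144, 144, 144, 144, 144, 143, 144, 145, 143, 143, 141, 133, 106, 107, 108, 107, 108, 106, 107, 108, 109, 108, 109, 109, 107, 106, 106, 106]
```

```bash
python3 - <<'E'
from h import *
import pickle
m,im,s=pickle.load(open("w7.pkl","rb"))
print(im[160:190,320].tolist())
M=R.from_rotvec(s["tool_rot"]).as_matrix()
zb=s["ee_pos"][2]-53
for r in (172,174,176,178): t=onz(m,(320,r),zb);print(r,M.T@(t-s["ee_pos"]), onz(m,(300,r),70)-[550.3,-218.6,0])
print(im[165:185,297].tolist())
E
```

```text
[[147, 100, 64], [149, 101, 64], [151, 103, 66], [153, 110, 74], [170, 129, 89], [193, 149, 103], [201, 154, 107], [203, 156, 109], [207, 159, 111], [214, 164, 115], [218, 169, 117], [220, 171, 118], [219, 169, 117], [215, 166, 116], [211, 162, 113], [200, 158, 117], [178, 155, 134], [169, 155, 143], [166, 154, 142], [167, 155, 143], [167, 154, 142], [167, 154, 143], [167, 155, 144], [166, 153, 142], [166, 153, 142], [167, 154, 143], [167, 154, 143], [167, 154, 143], [167, 154, 143], [168, 155, 143]]
172 [ 3.31703548e+01 -2.91211062e-03  5.29872823e+01] [36.22053872  7.2698553  70.        ]
174 [ 3.17693474e+01 -2.89218844e-03  5.29878196e+01] [34.79304969  7.60964579 70.        ]
176 [ 3.03642810e+01 -2.87339404e-03  5.29883585e+01] [33.36143724  7.95047863 70.        ]
178 [ 2.89551214e+01 -2.85573142e-03  5.29888990e+01] [31.92566624  8.2923624  70.        ]
[[149, 112, 79], [148, 112, 78], [148, 112, 78], [147, 112, 77], [146, 111, 78], [146, 110, 78], [145, 111, 77], [146, 110, 78], [149, 113, 80], [183, 140, 98], [243, 203, 140], [252, 224, 157], [252, 225, 157], [252, 225, 158], [252, 226, 158], [252, 226, 158], [252, 226, 159], [252, 226, 159], [252, 226, 158], [252, 226, 159]]
```

Emit:
{"op": "servo_tool", "data": {"plan": [[[3.5,0,4],0],[[3.5,0,12],0],[[3.5,0,22],0],[[3.5,0,32],0],[[3.5,0,40],0]]}}

```text
t: 14.03
ee_pos: [555.2, -219.6, 91.5]
tool_rot: [-3.123, 0.344, 0.001]
wrist_force: [0.2, -0.4, -2.3]
gripper_width: 13.0
gripper_force: 20.0
```

Emit:
{"op": "servo_tool", "data": {"plan": [[[0,0,2],0],[[0,0,4],0],[[0,0,6],0],[[0,0,6],0]]}}

```text
t: 14.37
ee_pos: [555.6, -219.8, 86.5]
tool_rot: [-3.123, 0.344, 0.0]
wrist_force: [0.8, -0.1, -1.9]
gripper_width: 13.1
gripper_force: 20.0
```

Emit:
{"op": "servo_tool", "data": {"plan": [[[0,0,1],0],[[0,0,2],0],[[0,0,2],0]]}}

```text
t: 14.62
ee_pos: [555.7, -219.8, 84.9]
tool_rot: [3.123, -0.344, 0.0]
wrist_force: [-0.3, 0.0, -2.4]
gripper_width: 12.8
gripper_force: 20.0
```

Emit:
{"op": "servo_tool", "data": {"plan": [[[0,0,1],0],[[0,0,2],0],[[0,0,2],0]]}}

```text
t: 14.87
ee_pos: [555.7, -219.8, 82.8]
tool_rot: [3.123, -0.344, 0.0]
wrist_force: [0.9, -0.4, -1.7]
gripper_width: 12.8
gripper_force: 20.0
```

Emit:
{"op": "servo_tool", "data": {"plan": [[[0,0,0.5],0],[[0,0,1],0],[[0,0,1],0]]}}

```text
t: 15.12
ee_pos: [555.8, -219.8, 82.7]
tool_rot: [3.123, -0.344, 0.001]
wrist_force: [-1.9, 0.8, 7.6]
gripper_width: 12.9
gripper_force: 20.0
```

```bash
cat > edges.py <<'E'
from h import *
def edge(cam_y_list,tcpxy,gx0=35):
    """top +x edge of tiles: sample column at gauge y, report gauge x of the brightest row step, at z=130"""
    m=optics.camera_model("wrist");im=optics.read_camera("wrist");g=im.min(2).astype(float)
    G=np.array([545.3,-241.]);y=-.218;ex=np.array([np.cos(y),np.sin(y)]);ey=np.array([-np.sin(y),np.cos(y)])
    for n,gy in cam_y_list:
        for z in (130,):
            xs=np.arange(20,50,.5);v=[]
            for x in xs:
                q=G+ex*x+ey*gy;u=proj(m,[[q[0],q[1],z]])[0];v.append(cv2.getRectSubPix(g.astype(np.float32),(1,1),(float(u[0]),float(u[1])))[0,0])
            d=np.abs(np.diff(v));i=d.argsort()[-3:];print(n,gy,[(xs[j]+.25,round(float(d[j]))) for j in i],np.round(v[::4]).astype(int).tolist(),u)
    return m,im
E
python3 - <<'E'
from edges import *
import pickle
s=env.state();m,im=edge([("thick",22),("thick",25),("slab",-23),("slab",-20),("slab",-26)],0)
pickle.dump((m,im,s),open("w8.pkl","wb"));cv2.imwrite("pics/w8.png",cv2.resize(im[80:320,150:470],(800,600),interpolation=cv2.INTER_CUBIC)[:,:,::-1])
E
```

```text
thick 22 [(np.float64(38.25), 11), (np.float64(37.25), 16), (np.float64(37.75), 27)] [205, 205, 205, 204, 205, 205, 205, 205, 205, 155, 144, 143, 143, 143, 143] [321.32944461 184.84550145]
thick 25 [(np.float64(38.25), 11), (np.float64(37.25), 18), (np.float64(37.75), 26)] [205, 205, 204, 205, 205, 205, 204, 205, 205, 155, 144, 143, 143, 144, 143] [313.59505362 184.852847  ]
slab -23 [(np.float64(42.25), 19), (np.float64(37.75), 22), (np.float64(37.25), 25)] [205, 204, 204, 205, 204, 204, 204, 204, 203, 148, 144, 133, 106, 79, 78] [436.54851664 184.87041086]
slab -20 [(np.float64(44.75), 20), (np.float64(37.75), 23), (np.float64(37.25), 25)] [204, 205, 206, 204, 204, 204, 204, 204, 205, 148, 145, 144, 132, 79, 78] [428.96167319 184.86082822]
slab -26 [(np.float64(40.25), 20), (np.float64(37.75), 22), (np.float64(37.25), 26)] [205, 205, 205, 205, 205, 204, 204, 204, 204, 147, 132, 104, 105, 77, 109] [444.11456596 184.88113156]
```

The thick tile's edge matches the slab's to 0.3 mm and it is level. Releasing.

Emit:
{"op": "servo_tool", "data": {"plan": [[[0,0,-1],0],[[0,0,-1],0],[[0,0,-1],0]], "claw": 24}}

```text
t: 15.42
ee_pos: [555.8, -219.8, 82.9]
tool_rot: [3.123, -0.344, 0.001]
wrist_force: [-0.8, 1.0, 1.1]
gripper_width: 24.1
gripper_force: 0.1
```

Emit:
{"op": "servo_tool", "data": {"plan": [[[0,0,-15],0],[[0,0,-45],0],[[0,0,-80],0],[[0,0,-115],0],[[0,0,-115],0]]}}

```text
t: 15.83
ee_pos: [559.2, -221.2, 204.6]
tool_rot: [3.12, -0.343, 0.015]
wrist_force: [1.3, -0.9, -0.0]
gripper_width: 23.8
gripper_force: 0.0
```

```bash
python3 - <<'E'
from edges import *
edge([("thick",22),("thick",25),("slab",-23)],0)
p=W(26,-34,67);p[2]-=19;print(p);go(p,.072)
E
```

```text
thick 22 [(np.float64(48.75), 15), (np.float64(47.75), 18), (np.float64(48.25), 20)] [140, 139, 139, 139, 138, 138, 137, 138, 138, 136, 142, 146, 147, 146, 116] [319.86959753 161.195413  ]
thick 25 [(np.float64(38.25), 20), (np.float64(37.25), 21), (np.float64(37.75), 51)] [255, 254, 254, 254, 255, 255, 255, 254, 255, 176, 148, 147, 147, 146, 127] [315.93797126 161.19993599]
slab -23 [(np.float64(43.25), 16), (np.float64(37.25), 18), (np.float64(37.75), 23)] [207, 208, 208, 208, 208, 208, 208, 208, 206, 149, 144, 135, 83, 78, 72] [378.72571008 161.20585876]
[633.72966786 163.2758096   77.63905974]
shift [ -10.4 -391.4  123.4] turn -0.291 j6 1.41 at [ 558.  -220.7  201.6] yaw -0.219 t 15.8833
```

Emit:
{"op": "servo_tool", "data": {"plan": [[[-2,-40,0],0],[[-4,-80,0],0],[[-5,-120,0],0],[[-6,-160,0],0],[[-7,-200,0],0]], "claw": 26}}

```text
t: 16.3
ee_pos: [591.5, -21.3, 196.3]
tool_rot: [3.123, -0.344, -0.003]
wrist_force: [0.7, -0.1, -0.7]
gripper_width: 26.0
gripper_force: 0.0
```

Emit:
{"op": "servo_tool", "data": {"plan": [[[-1,-40,0],-0.1],[[-1,-80,0],-0.2],[[-2,-120,0],-0.291],[[-2,-155,0],-0.291],[[-2,-191,0],-0.291]]}}

```text
t: 16.72
ee_pos: [631.1, 165.7, 196.1]
tool_rot: [3.139, 0.114, -0.003]
wrist_force: [0.3, -0.2, -0.6]
gripper_width: 25.9
gripper_force: 0.0
```

Emit:
{"op": "servo_tool", "data": {"plan": [[[0,0,20],0],[[0,0,40],0],[[0,0,45],0],[[0,0,45],0],[[0,0,45],0]]}}

```text
t: 17.13
ee_pos: [631.5, 163.4, 152.3]
tool_rot: [3.139, 0.112, -0.002]
wrist_force: [0.7, -0.1, -0.3]
gripper_width: 25.9
gripper_force: 0.0
```

```bash
python3 - <<'E'
from h import *
p=W(26,-34,67);p[2]-=19;go(p,.072)
m=optics.camera_model("wrist");im=optics.read_camera("wrist")
import pickle;pickle.dump((m,im),open("w9.pkl","wb"))
g=im.min(2).astype(int)
for r in (190,220,235,250,265): 
    print(r,[int(c) for c in np.flatnonzero(np.abs(np.diff(g[r,280:360]))>25)+280])
    print(g[r,285:358:2].tolist())
E
```

```text
shift [ 2.3  0.3 74.6] turn -0.001 j6 1.75 at [631.5 163.4 152.3] yaw 0.071 t 17.1333
190 [305, 310, 312, 313, 327, 328]
[139, 140, 140, 141, 140, 141, 141, 141, 141, 140, 157, 198, 176, 140, 195, 254, 253, 253, 253, 253, 253, 252, 147, 134, 138, 141, 141, 140, 142, 141, 141, 141, 140, 141, 140, 140, 140]
220 [309, 313, 328]
[177, 177, 176, 176, 177, 176, 177, 176, 177, 177, 177, 176, 169, 133, 156, 231, 232, 232, 232, 232, 232, 231, 148, 123, 136, 135, 136, 135, 135, 135, 134, 135, 134, 134, 134, 135, 134]
235 [288, 296, 297, 308, 313, 314, 327, 328, 343, 352]
[112, 112, 75, 61, 60, 61, 102, 176, 177, 177, 176, 176, 141, 134, 148, 228, 232, 232, 232, 232, 231, 226, 144, 122, 135, 136, 134, 135, 135, 127, 61, 59, 58, 61, 108, 113, 112]
250 [284, 297, 308, 313, 314, 327, 343, 356]
[68, 59, 58, 58, 59, 57, 81, 176, 178, 178, 206, 208, 146, 134, 141, 223, 232, 232, 232, 231, 230, 218, 136, 132, 139, 141, 135, 134, 133, 113, 57, 55, 57, 57, 58, 57, 98]
265 [280, 296, 297, 327, 343]
[56, 56, 56, 54, 54, 55, 98, 217, 217, 217, 216, 216, 217, 216, 216, 223, 231, 231, 231, 231, 231, 218, 145, 146, 145, 146, 146, 148, 147, 132, 52, 53, 53, 52, 54, 54, 53]
```

Emit:
{"op": "servo_tool", "data": {"plan": [[[1,0,15],0],[[1,0,40],0],[[1,0,62],0],[[1,0,72],0],[[1,0,72],0]]}}

```text
t: 17.6
ee_pos: [631.8, 163.2, 79.3]
tool_rot: [3.139, 0.112, -0.004]
wrist_force: [-0.6, 0.2, 0.6]
gripper_width: 26.0
gripper_force: 0.0
```

Emit:
{"op": "servo_tool", "data": {"plan": [[[0,0,0],0],[[0,0,0],0],[[0,0,0],0],[[0,0,0],0],[[0,0,0],0]], "claw": 2, "squeeze": 15}}

```text
t: 18.02
ee_pos: [634.3, 164.2, 82.5]
tool_rot: [-3.139, -0.113, -0.005]
wrist_force: [1.1, -0.3, 7.1]
gripper_width: 9.3
gripper_force: 15.0
```

Emit:
{"op": "servo_tool", "data": {"plan": [[[-4,0,-9],0],[[-10,0,-21],0],[[-17,0,-35],0],[[-25,0,-52],0],[[-34,0,-70],0]], "squeeze": 20}}

```text
t: 18.43
ee_pos: [600.5, 161.8, 152.2]
tool_rot: [-3.139, -0.113, -0.006]
wrist_force: [5.9, -0.0, -0.6]
gripper_width: 9.1
gripper_force: 20.0
```

Emit:
{"op": "servo_tool", "data": {"plan": [[[-9,0,-18],0],[[-18,0,-36],0],[[-35,0,-50],0],[[-70,0,-60],0],[[-105,10,-60],0]]}}

```text
t: 18.85
ee_pos: [495.2, 145.1, 212.9]
tool_rot: [-3.138, -0.113, -0.005]
wrist_force: [-1.0, -0.1, -1.5]
gripper_width: 8.8
gripper_force: 20.0
```

Emit:
{"op": "servo_tool", "data": {"plan": [[[-10,38,0],0],[[-20,75,10],0],[[-30,110,35],0],[[-30,110,70],0],[[-30,110,105],0]]}}

```text
t: 19.27
ee_pos: [473.0, 30.4, 106.0]
tool_rot: [3.14, 0.108, 0.005]
wrist_force: [0.9, 0.2, -1.4]
gripper_width: 8.9
gripper_force: 20.0
```

Emit:
{"op": "servo_tool", "data": {"plan": [[[0,0,20],0],[[0,0,40],0],[[0,0,47],0],[[0,0,47],0]]}}

```text
t: 19.6
ee_pos: [471.5, 32.1, 57.6]
tool_rot: [3.14, 0.113, -0.005]
wrist_force: [-0.8, -0.2, -1.5]
gripper_width: 8.9
gripper_force: 20.0
```

Lower to contact.

Emit:
{"op": "servo_tool", "data": {"plan": [[[0,0,2],0],[[0,0,4],0],[[0,0,4],0]], "squeeze": 9}}

```text
t: 19.85
ee_pos: [473.7, 32.3, 55.6]
tool_rot: [-3.139, -0.113, -0.003]
wrist_force: [-0.2, -0.2, -1.2]
gripper_width: 8.9
gripper_force: 9.0
```

Emit:
{"op": "servo_tool", "data": {"plan": [[[0,0,2],0],[[0,0,3],0],[[0,0,3],0]]}}

```text
t: 20.1
ee_pos: [473.9, 32.2, 52.7]
tool_rot: [-3.139, -0.113, -0.003]
wrist_force: [0.1, 0.8, 7.1]
gripper_width: 9.0
gripper_force: 9.0
```

Emit:
{"op": "servo_tool", "data": {"plan": [[[5,0,0.5],0],[[10,0,0.8],0],[[15,0,1.5],0],[[20,0,2.5],0],[[25,0,4],0]]}}

```text
t: 20.52
ee_pos: [498.5, 34.0, 47.9]
tool_rot: [-3.14, -0.113, -0.001]
wrist_force: [-1.1, 0.2, 3.2]
gripper_width: 9.0
gripper_force: 9.0
```

Emit:
{"op": "servo_tool", "data": {"plan": [[[4,0,1],0],[[8,0,2],0],[[12,0,3],0],[[12,0,3],0]]}}

```text
t: 20.85
ee_pos: [510.7, 34.8, 44.5]
tool_rot: [3.14, 0.113, 0.001]
wrist_force: [0.3, 0.6, -1.2]
gripper_width: 8.8
gripper_force: 9.0
```

Emit:
{"op": "servo_tool", "data": {"plan": [[[0,0,1],0],[[0,0,2],0],[[0,0,2],0]]}}

```text
t: 21.1
ee_pos: [511.6, 34.8, 43.5]
tool_rot: [-3.139, -0.113, -0.005]
wrist_force: [2.8, -0.1, 3.9]
gripper_width: 9.1
gripper_force: 9.0
```

```bash
cat > up.py <<'E'
from tile import *
s=env.state();p=s["ee_pos"];print(p,s["gripper_width"],s["wrist_force"])
m=optics.camera_model("side");y=.072;t=4.5
ex=np.array([np.cos(y),np.sin(y),0]);ey=np.array([-np.sin(y),np.cos(y),0]);b=p*[1,1,0]
for o in (0,8): print(o,proj(m,[b+(o+35)*ex+t*ey,b+(o-35)*ex+t*ey,b+(o-35)*ex-t*ey,b+(o-35)*ex-t*ey+[0,0,100]]).round(1).tolist())
im,k=blob("side",proj(m,[p])[0],45);[print(q) for q in polys(k)]
E
python3 up.py
```

```text
[511.55993271  34.8460026   43.45910038] 9.12705159974355 [ 2.81081604 -0.07561749  3.9262966 ]
0 [[323.4, 270.9], [350.2, 284.3], [352.1, 281.3], [354.0, 255.4]]
8 [[320.5, 269.4], [347.1, 282.8], [349.0, 279.8], [350.6, 253.8]]
(288.0, [[347, 255], [342, 260], [342, 270], [339, 273], [332, 271], [332, 276], [350, 283], [353, 257]])
(302.5, [[315, 220], [320, 227], [319, 237], [335, 244], [336, 234], [342, 233], [346, 228], [334, 228], [326, 225], [321, 220]])
```

Emit:
{"op": "servo_tool", "data": {"plan": [[[0,0,0.5],0],[[0,0,1],0],[[0,0,1],0]]}}

```text
t: 21.4
ee_pos: [512.0, 34.9, 42.8]
tool_rot: [-3.139, -0.113, -0.007]
wrist_force: [2.6, 0.1, 8.3]
gripper_width: 8.7
gripper_force: 9.0
```

Emit:
{"op": "servo_tool", "data": {"plan": [[[0,0,0],0],[[0,0,0],0],[[0,0,0],0]], "claw": 15}}

```text
t: 21.65
ee_pos: [509.2, 34.7, 41.5]
tool_rot: [3.14, 0.113, -0.001]
wrist_force: [0.3, -0.5, -0.2]
gripper_width: 15.2
gripper_force: 0.0
```

Emit:
{"op": "servo_tool", "data": {"plan": [[[1,0,-4],0],[[2,0,-9],0],[[4,0,-11],0],[[4,0,-11],0],[[4,0,-11],0]]}}

```text
t: 22.07
ee_pos: [514.1, 35.1, 53.0]
tool_rot: [-3.14, -0.113, -0.001]
wrist_force: [-0.1, -0.4, 0.6]
gripper_width: 14.9
gripper_force: 0.0
```

```bash
python3 up.py
```

```text
[514.13352642  35.09581329  53.04714882] 14.925845269708267 [-0.11614752 -0.41661761  0.60149269]
0 [[322.5, 270.5], [349.2, 283.8], [351.1, 280.8], [352.9, 254.9]]
8 [[319.5, 269.0], [346.0, 282.3], [347.9, 279.3], [349.4, 253.3]]
(343.0, [[344, 254], [340, 258], [340, 268], [337, 271], [331, 269], [330, 274], [346, 283], [350, 283], [352, 257]])
(307.0, [[314, 217], [318, 221], [317, 233], [333, 240], [334, 230], [341, 228], [345, 223], [334, 224], [320, 217]])
```

The tile stands upright and centred in the grip. Close, lift, and carry to slot 1.

Emit:
{"op": "servo_tool", "data": {"plan": [[[0,0,0],0],[[0,0,0],0],[[0,0,0],0]], "claw": 2, "squeeze": 20}}

```text
t: 22.37
ee_pos: [513.6, 35.0, 52.7]
tool_rot: [3.14, 0.113, -0.0]
wrist_force: [0.5, -0.4, 0.2]
gripper_width: 8.9
gripper_force: 20.0
```

Emit:
{"op": "servo_tool", "data": {"plan": [[[0,0,-10],0],[[0,0,-40],0],[[0,0,-80],0],[[0,0,-115],0],[[0,0,-140],0]]}}

```text
t: 22.78
ee_pos: [514.4, 35.1, 196.4]
tool_rot: [-3.139, -0.113, -0.004]
wrist_force: [1.2, -0.8, -1.9]
gripper_width: 9.1
gripper_force: 20.0
```

```bash
python3 - <<'E'
from h import *
go((562,-173.6,192),-.218);print(env.state()["gripper_width"])
E
```

```text
shift [ 32.5 211.6   4.5] turn 0.29 j6 1.56 at [514.4  35.1 196.4] yaw 0.072 t 22.7833
9.13448524592151
```

Emit:
{"op": "servo_tool", "data": {"plan": [[[6,40,0],0.06],[[12,80,0],0.12],[[18,120,0],0.2],[[24,155,0],0.29],[[30,190,0],0.29]]}}

```text
t: 23.2
ee_pos: [557.2, -154.1, 193.5]
tool_rot: [3.122, -0.351, 0.0]
wrist_force: [0.9, 0.4, -1.4]
gripper_width: 9.0
gripper_force: 20.0
```

Emit:
{"op": "servo_tool", "data": {"plan": [[[0,0,0],0],[[0,0,0],0],[[0,0,0],0]]}}

```text
t: 23.45
ee_pos: [556.7, -152.0, 192.8]
tool_rot: [-3.122, 0.343, 0.001]
wrist_force: [-0.6, -0.0, -1.4]
gripper_width: 9.0
gripper_force: 20.0
```

```bash
python3 - <<'E'
from h import *
go((562,-173.6,132),-.218);print(env.state()["gripper_width"])
E
```

```text
shift [ 9.9 20.  60.8] turn -0.001 j6 1.52 at [ 556.7 -152.   192.8] yaw -0.219 t 23.45
9.012418054927794
```

Emit:
{"op": "servo_tool", "data": {"plan": [[[5,10,0],0],[[10,20,0],0],[[10,20,25],0],[[10,20,50],0],[[10,20,60],0]]}}

```text
t: 23.87
ee_pos: [561.5, -173.7, 130.2]
tool_rot: [-3.123, 0.341, 0.005]
wrist_force: [-1.0, 0.2, -2.5]
gripper_width: 8.7
gripper_force: 20.0
```

Emit:
{"op": "servo_tool", "data": {"plan": [[[0,0,0],0],[[0,0,0],0]]}}

```text
t: 24.03
ee_pos: [562.8, -173.9, 132.8]
tool_rot: [-3.123, 0.341, 0.001]
wrist_force: [-0.1, 0.3, -0.9]
gripper_width: 8.8
gripper_force: 20.0
```

```bash
python3 - <<'E'
from h import *
import pickle
go((562,-173.6,83),-.218)
m=optics.camera_model("wrist");im=optics.read_camera("wrist");s=env.state();g=im.min(2).astype(int)
pickle.dump((m,im,s),open("w10.pkl","wb"))
for r in (180,190,200): print(r,g[r,296:346].tolist())
print(g[160:190,320].tolist(),im[160:190,320,2].tolist(), g[160:190,352].tolist())
M=R.from_rotvec(s["tool_rot"]).as_matrix()
for r in (172,174,176,178): print(r,M.T@(onz(m,(320,r),s["ee_pos"][2]-53)-s["ee_pos"]))
E
```

```text
shift [-0.8 -0.1 49.8] turn 0.0 j6 1.49 at [ 562.8 -173.9  132.8] yaw -0.218 t 24.0333
180 [168, 166, 166, 162, 160, 160, 160, 159, 158, 156, 148, 95, 83, 83, 83, 84, 85, 111, 140, 145, 144, 144, 144, 144, 144, 144, 144, 144, 144, 144, 143, 140, 137, 137, 120, 88, 87, 96, 107, 108, 109, 109, 107, 107, 105, 105, 106, 107, 109, 109]
190 [167, 166, 165, 164, 162, 161, 161, 160, 159, 156, 150, 109, 88, 85, 84, 90, 109, 138, 143, 145, 144, 145, 144, 145, 145, 144, 144, 145, 145, 144, 145, 144, 140, 127, 91, 87, 88, 98, 108, 108, 109, 109, 110, 107, 109, 108, 107, 107, 109, 109]
200 [168, 166, 165, 164, 161, 161, 162, 162, 158, 159, 151, 109, 89, 86, 94, 124, 142, 145, 145, 145, 145, 144, 146, 146, 146, 145, 145, 145, 145, 144, 145, 145, 144, 138, 119, 91, 89, 104, 110, 108, 109, 111, 110, 107, 108, 107, 107, 108, 109, 109]
[100, 85, 71, 68, 70, 78, 89, 105, 109, 111, 112, 114, 118, 135, 142, 144, 144, 144, 144, 145, 144, 144, 145, 144, 144, 144, 144, 144, 144, 144] [100, 85, 71, 68, 70, 78, 89, 105, 109, 111, 112, 114, 118, 135, 142, 144, 144, 144, 144, 145, 144, 144, 145, 144, 144, 144, 144, 144, 144, 144] [75, 71, 69, 67, 66, 71, 76, 77, 76, 76, 77, 77, 79, 79, 79, 78, 83, 98, 107, 107, 107, 107, 108, 108, 108, 108, 108, 107, 108, 108]
172 [33.77307462  0.24163032 53.02655983]
174 [32.36785192  0.24188127 53.02545631]
176 [30.95860242  0.24213176 53.02434963]
178 [29.54529189  0.24238178 53.02323976]
```

Emit:
{"op": "servo_tool", "data": {"plan": [[[0.5,-0.6,4],0],[[0.5,-0.6,12],0],[[0.5,-0.6,22],0],[[0.5,-0.6,32],0],[[0.5,-0.6,40],0]]}}

```text
t: 24.5
ee_pos: [562.9, -173.4, 91.4]
tool_rot: [-3.123, 0.342, 0.001]
wrist_force: [0.2, -0.1, -1.8]
gripper_width: 9.3
gripper_force: 20.0
```

Emit:
{"op": "servo_tool", "data": {"plan": [[[0,0,2],0],[[0,0,4],0],[[0,0,6],0],[[0,0,6],0]]}}

```text
t: 24.83
ee_pos: [563.4, -173.5, 86.5]
tool_rot: [-3.123, 0.342, 0.0]
wrist_force: [-0.4, 0.5, -1.2]
gripper_width: 8.9
gripper_force: 20.0
```

Emit:
{"op": "servo_tool", "data": {"plan": [[[0,0,1],0],[[0,0,2],0],[[0,0,2],0]]}}

```text
t: 25.08
ee_pos: [563.5, -173.5, 84.9]
tool_rot: [3.123, -0.342, 0.0]
wrist_force: [-0.4, 0.1, -1.2]
gripper_width: 8.7
gripper_force: 20.0
```

Emit:
{"op": "servo_tool", "data": {"plan": [[[0,0,1],0],[[0,0,2],0],[[0,0,2],0]]}}

```text
t: 25.33
ee_pos: [563.5, -173.6, 82.7]
tool_rot: [3.123, -0.342, 0.0]
wrist_force: [0.6, -0.3, -0.6]
gripper_width: 8.8
gripper_force: 20.0
```

Emit:
{"op": "servo_tool", "data": {"plan": [[[0,0,0.5],0],[[0,0,1],0],[[0,0,1],0]]}}

```text
t: 25.58
ee_pos: [563.5, -173.6, 82.6]
tool_rot: [3.123, -0.342, 0.0]
wrist_force: [-2.2, 1.3, 7.6]
gripper_width: 8.8
gripper_force: 20.0
```

```bash
python3 - <<'E'
from edges import *
edge([("thin",68),("thin",70),("thick",22),("thick",25),("slab",-23)],0)
E
```

```text
thin 68 [(np.float64(37.75), 14), (np.float64(36.75), 14), (np.float64(37.25), 30)] [210, 210, 210, 210, 210, 210, 210, 209, 209, 149, 147, 147, 147, 147, 147] [323.57764818 178.68284501]
thin 70 [(np.float64(36.75), 13), (np.float64(37.75), 13), (np.float64(37.25), 31)] [210, 210, 210, 210, 210, 210, 209, 210, 208, 149, 147, 147, 147, 146, 146] [318.39422919 178.68223692]
thick 22 [(np.float64(48.25), 15), (np.float64(44.25), 15), (np.float64(47.75), 24)] [107, 109, 110, 110, 110, 110, 111, 110, 109, 110, 110, 110, 106, 81, 110] [441.87213194 178.88071562]
thick 25 [(np.float64(37.25), 21), (np.float64(38.25), 26), (np.float64(37.75), 37)] [209, 208, 209, 207, 208, 207, 208, 211, 209, 146, 109, 110, 105, 81, 78] [434.2611298  178.85707633]
slab -23 [(np.float64(37.75), 24), (np.float64(37.25), 26), (np.float64(39.75), 42)] [211, 211, 212, 210, 210, 210, 210, 210, 209, 149, 85, 70, 69, 72, 75] [552.61146596 179.41475891]
```

Emit:
{"op": "servo_tool", "data": {"plan": [[[0,0,-1],0],[[0,0,-1],0],[[0,0,-1],0]], "claw": 20}}

```text
t: 25.88
ee_pos: [563.5, -173.6, 82.8]
tool_rot: [3.123, -0.342, 0.0]
wrist_force: [0.2, 0.2, 0.4]
gripper_width: 19.8
gripper_force: 0.0
```

Emit:
{"op": "servo_tool", "data": {"plan": [[[0,0,-15],0],[[0,0,-45],0],[[0,0,-80],0],[[0,0,-115],0],[[-40,20,-115],0]]}}

```text
t: 26.3
ee_pos: [532.0, -184.7, 205.1]
tool_rot: [3.121, -0.339, 0.024]
wrist_force: [0.3, -0.9, 0.3]
gripper_width: 20.1
gripper_force: 0.0
```

Emit:
{"op": "servo_tool", "data": {"plan": [[[-40,5,0],0],[[-40,5,0],0],[[-40,5,0],0]]}}

```text
t: 26.55
ee_pos: [481.1, -179.7, 197.8]
tool_rot: [-3.123, 0.344, 0.001]
wrist_force: [0.3, -0.5, 0.3]
gripper_width: 19.8
gripper_force: 0.0
```

```bash
python3 - <<'E'
from h import *
import pickle
s=env.state();print(s["ee_pos"],s["t"])
m=optics.camera_model("wrist");im=optics.read_camera("wrist");g=im.min(2).astype(np.float32)
pickle.dump((m,im,s),open("w11.pkl","wb"))
cv2.imwrite("pics/w11.png",cv2.resize(im[80:320,150:470],(800,600),interpolation=cv2.INTER_CUBIC)[:,:,::-1])
E
```

```text
[ 481.07303655 -179.69296726  197.84494913] 26.55
```

View pics/w11.png

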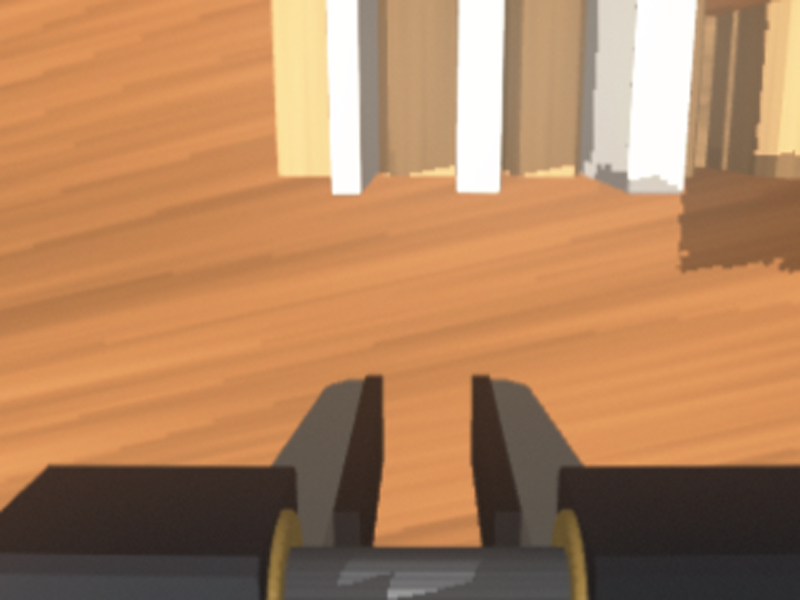

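All three tiles' near ends line up at row ~191; top centres at x≈347, 479 and 658. Checking the lean from these.

```bash
python3 - <<'E'
from h import *
import pickle
m,im,s=pickle.load(open("w11.pkl","rb"));g=im.min(2).astype(int)
r=152
row=g[r];print(r,row[275:305].tolist(),row[328:356].tolist(),row[395:430].tolist())
y=-.218;ey=np.array([-np.sin(y),np.cos(y)]);ex=np.array([np.cos(y),np.sin(y)]);G=np.array([545.3,-241.])
for n,a,b,rr in (("thin",330,361,192),("thick",457,500,191),("slab",629,686,191)):
    A,B=[onz(m,(150+u/2.5,80+180/2.5),130)[:2] for u in (a,b)];e=onz(m,(150+(a+b)/5,80+rr/2.5),130)[:2]
    print(n,(A-G)@ey,(B-G)@ey,((A+B)/2-G)@ey,np.linalg.norm(A-B),"xend",(e-G)@ex)
E
```

```text
152 [85, 86, 85, 88, 88, 88, 93, 154, 252, 253, 253, 253, 253, 253, 253, 253, 253, 252, 247, 170, 125, 122, 119, 110, 98, 97, 96, 97, 96, 96] [101, 103, 101, 105, 167, 253, 254, 254, 254, 254, 254, 254, 254, 254, 254, 254, 253, 253, 253, 253, 252, 236, 132, 98, 96, 97, 96, 97] [124, 124, 124, 125, 124, 131, 163, 197, 204, 205, 201, 197, 196, 195, 195, 195, 194, 195, 195, 200, 205, 212, 245, 252, 252, 252, 252, 250, 187, 97, 76, 74, 74, 74, 73]
thin 73.61096320668437 64.47421838118342 69.0425907939339 9.136774028899952 xend -32.4101181774906
thick 36.214283279931585 23.550191441473658 29.88223736070262 12.664092060415523 xend -32.16107796701601
slab -14.599847513284015 -31.58974788151224 -23.094797697398146 16.990029566043685 xend -32.06602908367579
```

Thin and slab are upright, but the thick tile's top is 7 mm towards +y, so it leans in its slot: it was seated about 1 mm too far to -y. I regrip it, shift it and reseat it.

```bash
python3 - <<'E'
from h import *
go((556.5,-216,192),-.218)
E
```

```text
shift [79.7 19.1  6.2] turn -0.001 j6 1.43 at [ 482.9 -180.   198.1] yaw -0.219 t 26.6
```

Emit:
{"op": "servo_tool", "data": {"plan": [[[40,10,0],0],[[79,19,0],0],[[79,19,0],0],[[79,19,0],0],[[79,19,0],0]], "claw": 30}}

```text
t: 27.02
ee_pos: [556.3, -215.3, 196.9]
tool_rot: [-3.122, 0.342, 0.002]
wrist_force: [-0.7, -0.5, -1.1]
gripper_width: 30.0
gripper_force: 0.0
```

Emit:
{"op": "servo_tool", "data": {"plan": [[[0,0,20],0],[[0,0,40],0],[[0,0,48],0],[[0,0,48],0]]}}

```text
t: 27.35
ee_pos: [554.1, -214.6, 147.9]
tool_rot: [-3.122, 0.342, 0.006]
wrist_force: [-0.0, 0.3, 0.3]
gripper_width: 30.4
gripper_force: 0.0
```

```bash
python3 - <<'E'
from h import *
go((556.5,-216,83),-.218)
im=optics.read_camera("wrist");g=im.min(2).astype(int)
for r in (210,235,260): print(r,g[r,270:372:2].tolist())
E
```

```text
shift [ 2.9  0.9 64.9] turn 0.0 j6 1.42 at [ 554.1 -214.6  147.9] yaw -0.218 t 27.35
210 [136, 136, 135, 133, 99, 105, 117, 118, 118, 116, 117, 118, 116, 112, 114, 115, 114, 113, 186, 209, 208, 208, 210, 210, 210, 210, 209, 209, 185, 135, 134, 128, 80, 87, 87, 100, 111, 110, 110, 111, 111, 110, 108, 109, 108, 107, 107, 105, 88, 96, 128]
235 [126, 104, 102, 101, 101, 100, 100, 98, 69, 67, 67, 66, 101, 114, 113, 114, 113, 113, 165, 209, 209, 210, 209, 210, 209, 211, 209, 209, 174, 135, 135, 124, 84, 86, 90, 110, 111, 110, 108, 56, 51, 51, 52, 71, 89, 90, 90, 89, 90, 90, 100]
260 [97, 97, 97, 94, 65, 64, 63, 61, 61, 59, 59, 59, 72, 102, 103, 105, 104, 105, 143, 209, 208, 208, 209, 208, 208, 209, 208, 207, 159, 133, 107, 106, 105, 105, 106, 104, 104, 104, 95, 47, 48, 47, 48, 48, 49, 49, 48, 70, 87, 88, 88]
```

Emit:
{"op": "servo_tool", "data": {"plan": [[[0,0,15],0],[[0,0,35],0],[[0,0,54],0],[[0,0,60],0],[[0,2,60],0]]}}

```text
t: 27.82
ee_pos: [554.9, -217.0, 89.4]
tool_rot: [-3.122, 0.342, 0.002]
wrist_force: [-0.5, 0.2, 0.4]
gripper_width: 29.8
gripper_force: 0.0
```

Emit:
{"op": "servo_tool", "data": {"plan": [[[0,0,0],0],[[0,0,0],0]]}}

```text
t: 27.98
ee_pos: [556.3, -218.0, 91.3]
tool_rot: [3.122, -0.342, 0.003]
wrist_force: [0.1, 0.4, -0.2]
gripper_width: 30.1
gripper_force: 0.0
```

```bash
python3 - <<'E'
from h import *
go((555.9,-218.9,84),-.218);print(env.state()["wrist_force"])
E
```

```text
shift [-0.2  1.   7.3] turn -0.001 j6 1.41 at [ 556.3 -218.    91.3] yaw -0.219 t 27.9833
[ 0.12637772  0.3818227  -0.19425187]
```

Emit:
{"op": "servo_tool", "data": {"plan": [[[0,1,3],0],[[0,1,5],0],[[0,1,5],0]]}}

```text
t: 28.23
ee_pos: [555.2, -218.5, 84.9]
tool_rot: [3.123, -0.342, 0.0]
wrist_force: [-0.5, 0.2, 0.8]
gripper_width: 30.0
gripper_force: 0.0
```

Emit:
{"op": "servo_tool", "data": {"plan": [[[0,0,0],0],[[0,0,0],0],[[0,0,0],0],[[0,0,0],0]], "claw": 2, "squeeze": 15}}

```text
t: 28.57
ee_pos: [555.3, -218.5, 84.9]
tool_rot: [3.123, -0.342, 0.0]
wrist_force: [-0.8, -0.7, 0.9]
gripper_width: 13.2
gripper_force: 15.0
```

Emit:
{"op": "servo_tool", "data": {"plan": [[[0,0,-3],0],[[0,0,-6],0],[[0,0,-6],0],[[0,0,-6],0]]}}

```text
t: 28.9
ee_pos: [555.3, -218.4, 90.9]
tool_rot: [3.123, -0.342, 0.0]
wrist_force: [0.0, 0.5, -2.1]
gripper_width: 12.6
gripper_force: 15.0
```

Emit:
{"op": "servo_tool", "data": {"plan": [[[0,-1,0],0],[[0,-1.5,0],0],[[0,-1.5,0],0]]}}

```text
t: 29.15
ee_pos: [555.4, -217.4, 90.7]
tool_rot: [3.122, -0.342, -0.0]
wrist_force: [-1.5, -3.8, -1.0]
gripper_width: 12.7
gripper_force: 15.0
```

Emit:
{"op": "servo_tool", "data": {"plan": [[[0,1.5,0],0],[[0,3,0],0],[[0,3,0],0]]}}

```text
t: 29.4
ee_pos: [554.8, -219.8, 90.7]
tool_rot: [-3.122, 0.342, 0.0]
wrist_force: [1.0, 0.3, -2.4]
gripper_width: 12.9
gripper_force: 15.0
```

Emit:
{"op": "servo_tool", "data": {"plan": [[[0,0.7,0],0],[[0,1,0],0],[[0,1,0],0]]}}

```text
t: 29.65
ee_pos: [554.8, -220.1, 90.7]
tool_rot: [-3.121, 0.343, 0.0]
wrist_force: [1.7, 5.1, -1.3]
gripper_width: 13.1
gripper_force: 15.0
```

Emit:
{"op": "servo_tool", "data": {"plan": [[[0,-2.2,0],0],[[0,-2.2,0],0],[[0,-2.2,2],0],[[0,-2.2,4],0],[[0,-2.2,4],0]]}}

```text
t: 30.07
ee_pos: [554.8, -218.8, 86.3]
tool_rot: [3.123, -0.342, -0.001]
wrist_force: [0.1, 1.0, -2.1]
gripper_width: 12.8
gripper_force: 15.0
```

Emit:
{"op": "servo_tool", "data": {"plan": [[[0,0,1],0],[[0,0,1.5],0],[[0,0,1.5],0]]}}

```text
t: 30.32
ee_pos: [555.0, -218.8, 85.1]
tool_rot: [3.123, -0.342, -0.0]
wrist_force: [-0.2, 0.9, -1.6]
gripper_width: 13.0
gripper_force: 15.0
```

Emit:
{"op": "servo_tool", "data": {"plan": [[[0,0,0.5],0],[[0,0,0.8],0],[[0,0,0.8],0]]}}

```text
t: 30.57
ee_pos: [555.2, -218.8, 84.9]
tool_rot: [3.123, -0.342, 0.0]
wrist_force: [-1.9, 0.3, 3.8]
gripper_width: 12.9
gripper_force: 15.0
```

Emit:
{"op": "servo_tool", "data": {"plan": [[[0,0,-0.5],0],[[0,0,-0.5],0],[[0,0,-0.5],0]], "claw": 15}}

```text
t: 30.82
ee_pos: [555.3, -218.8, 85.0]
tool_rot: [3.123, -0.342, 0.001]
wrist_force: [0.4, -0.1, -0.0]
gripper_width: 15.0
gripper_force: 0.0
```

Emit:
{"op": "servo_tool", "data": {"plan": [[[0,0,0],0],[[0,0,0],0],[[0,0,0],0]], "claw": 26}}

```text
t: 31.07
ee_pos: [555.1, -218.7, 84.9]
tool_rot: [-3.123, 0.342, -0.0]
wrist_force: [-0.6, -0.7, -0.5]
gripper_width: 25.9
gripper_force: 0.0
```

Emit:
{"op": "servo_tool", "data": {"plan": [[[0,0,-10],0],[[0,0,-40],0],[[0,0,-80],0],[[0,0,-112],0],[[-35,0,-112],0]]}}

```text
t: 31.48
ee_pos: [529.2, -214.0, 205.0]
tool_rot: [3.119, -0.341, 0.024]
wrist_force: [-0.2, -1.5, 1.3]
gripper_width: 26.1
gripper_force: 0.0
```

Emit:
{"op": "servo_tool", "data": {"plan": [[[-38,0,0],0],[[-45,0,0],0],[[-45,0,0],0],[[-45,0,0],0]]}}

```text
t: 31.82
ee_pos: [477.7, -201.7, 197.9]
tool_rot: [3.122, -0.342, 0.003]
wrist_force: [-0.4, -0.1, -0.5]
gripper_width: 26.1
gripper_force: 0.0
```

```bash
python3 - <<'E'
from h import *
s=env.state();print(s["ee_pos"],s["t"])
m=optics.camera_model("wrist");im=optics.read_camera("wrist");g=im.min(2).astype(np.float32)
y=-.218;ey=np.array([-np.sin(y),np.cos(y)]);ex=np.array([np.cos(y),np.sin(y)]);G=np.array([545.3,-241.])
ys=np.arange(90,-45,-1.)
for x in (-25,-15):
    P=np.array([[*(G+ex*x+ey*t),130] for t in ys]);u=proj(m,P)
    v=np.array([cv2.getRectSubPix(g,(1,1),(float(a),float(b)))[0,0] for a,b in u])
    b=np.flatnonzero(v>225);print(x,[(float(ys[q[0]]),float(ys[q[-1]])) for q in np.split(b,np.flatnonzero(np.diff(b)>1)+1)])
for n,t in (("thin",69),("thick",23),("slab",-25)):
    xs=np.arange(-45,-20,.5);u=proj(m,np.array([[*(G+ex*x+ey*t),130] for x in xs]))
    v=np.array([cv2.getRectSubPix(g,(1,1),(float(a),float(b)))[0,0] for a,b in u]);print(n,xs[np.abs(np.diff(v)).argmax()]+.25)
E
```

```text
[ 477.73622123 -201.74994577  197.92902115] 31.8167
-25 [(73.0, 66.0), (29.0, 18.0), (-14.0, -30.0)]
-15 [(73.0, 66.0), (29.0, 18.0), (-14.0, -30.0)]
thin -32.75
thick -32.75
slab -32.25
```

All three tiles are now upright, level and aligned. One quick check that the bins are still in place before handing in.

```bash
python3 - <<'E'
from tile import *
for cam in ("scene","side"):
    m=optics.camera_model(cam)
    for n,p in (("k1 .45",W(-38,0,78)),("k1 .40",W(-38,0,78,.4)),("k2",W(-38,160,78,0))):
        u=proj(m,[p])[0];im,k=blob(cam,u,9);yx=np.argwhere(k>0);print(cam,n,u.round(1),yx.mean(0)[::-1].round(1) if len(yx) else None,len(yx))
E
```

```text
scene k1 .45 [364.9 306.2] [363.2 306. ] 99
scene k1 .40 [363.8 305.7] [363.1 306. ] 101
scene k2 [363.  376.8] [361.1 377.4] 120
side k1 .45 [268.6 297.1] [265.4 297. ] 132
side k1 .40 [267.3 295.6] [264.9 296.4] 135
side k2 [196.3 354.2] [191.9 354.5] 134
```

```bash
python3 -c "
from station import env
print(env.sign_off())"
```

```text
the job is handed in; nothing more can be done
None
```

The job is handed in at about 32 s of the 64 s: the right-hand bin is fully out, and the last camera check showed the thin tile in slot 1 and the thick tile in slot 2 upright, level with the slab and centred to within about 0.5 mm, after I reseated the thick tile once because it leaned.

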